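# Empty the pot-foot hopper, sort the feet and ring for collection

## Robot

A 6-joint arm with a two-finger parallel gripper is mounted at the origin on the work surface. World frame = base frame: x ahead of the robot, y to its left, z up, the work surface at z = 0. Lengths are in m, angles in rad, forces in N, time in s.
With the tool pointing down it reaches from about 0.425 to 0.95 m from the base axis. Payload 14.7 kg.
Tool frame: the origin (TCP) lies at the very end of the fingers, on their centre line; the grasp point (between the pads) lies 19 mm behind it (hold_point_z is the distance from the TCP to the grasp point, in m); x points along the fingers, y is the direction in which the jaws open and shut, and the axes are right-handed (so a half turn about x gives the same grasp; the last joint's range is limited). The gripper opens to 85 mm and grips with 20 to 120 N. Pads are 22 mm wide; open, the fingers measure 114 mm over their backs; the gripper's body (76 mm by 85 mm) begins 54 mm behind the grasp point. The pads swing forward as they close: fully open they stand 13 mm farther back than shut.
Start: joints at [1.067, 0.48, 1.596, -0, 1.065, -0.047], TCP at [0.287, 0.583, 0.231] pointing down, gripper open.
Joint ranges: [-2.75, 2.75], [-0.82, 2.05], [0.23, 2.67], [-1.56, 4.7], [0.09, 2.69], [-2.92, 2.92]. Speed limits (rad/s): [1.89, 1.89, 2.39, 3.01, 3.01, 3.01].

## Interface

Orientations are given as a unit quaternion [x, y, z, w].
In Python, from bench import get_obs, grab_frame, job_done, regions_of, pinpoint, hold_point_z gives the robot as it stands.
- The arm moves only by the tool drive_tool, never from a script. Its argument "deltas" is a list of rows, each an object with "travel": the shift along the world's x, y, z in m, a list of three; "spin": the turn about the world's z in degrees. A call has exactly 8 rows; each row is the pose to reach, as a shift and turn from the pose commanded when the call began; what a row does not reach only later rows make up. A row lasts 1/10 s, in which the tool goes at most 50 mm and 8.59 degrees, less where a joint would pass 70% of its speed; a pose out of reach is approached as far as the arm can. A call with a gripper value outside its range is refused whole. "fingers" is the opening, from -1 (shut) to 1 (fully open), set as the call begins (left out, the last holds). The fingers move at their own pace and stop on an object; the grip force is fixed at half the most. Time passes only in rows, so rows that repeat a pose let the fingers close, or fill a call up. It gives the time, the measured TCP pose, the force and the opening at its end, in the units of the state.
- get_obs(): the state, without advancing time (a new reading comes with each control period).
- grab_frame(name): name is "scene" or "top" or "wrist"; returns a dict with "frame" (384x512x3 uint8, blue, green, red), "depth" (384x512 float32, m along the optical axis (not along the pixel's ray), 0 where there is no reading), "fx", "fy", "cx", "cy" (pixels), "eye" and "orientation" of the camera in the world. Camera axes: x right, y up, looking along -z (the intrinsics and any distortion apply to the point x, -y, -z); pixel columns grow to the right and rows downward; lengths in m; the calibration is good to about 2 mm. The wrist camera is an equidistant fisheye: a pixel r from the principal point sees the ray r / f radians off the axis. A picture is of the moment at which its call begins.
- job_done(): hands the job in, once; it reports no verdict.
Trained networks look in a picture, given as the dict that the camera call returned (one of the last four; its "shot" number tells which), for a name from the list of things; names that differ only in an ending like _2 or _b are one class to them, and where a whole thing is asked for, a point or a joint stands for the part that bears it (a point fixed in the world has none). Each returns a list of dicts, best first, with "score" (0 to 1); they miss things now and then, are a little off and sometimes report something else, mostly with a low value. They report only what shows in the picture. A call takes as long as a camera call. They do not tell look-alikes from the thing itself.
- regions_of(picture, name): "region" (384x512 bool, what is visible of it) and "at" ([row, column] in pixels, amid what is visible of it).
- pinpoint(picture, name): "at" ([row, column] in pixels: a listed point, or the origin of a listed thing).
The state is a dict: "t": time; "q": joint angles; "joint_vel": joint speeds; "effort": joint torques, N m; "tcp_pos": TCP position; "ee_rot": TCP orientation; "wrist_force": force on the tool from outside, world axes, zero at the start; "torque": the same for the moment, N m; "finger_gap": finger opening in m.
Only numpy, scipy, OpenCV 4.12 (cv2) and the standard library are available. Lean on these libraries where they do the work, as an engineer would, in place of code of your own. Each camera call takes 0.05 s, during which the arm holds its last target.

## Task

Pull the hopper's slide gate well out so that all the clay pot feet drop into the catch drawer, push the gate fully shut again, and only then pull the catch drawer well out. Sort the feet by size: the wide ones into the blue bowl, the small ones into the wooden crate. When all are sorted push the empty drawer fully home, then press the bell's plunger down to its stop and let it spring back; leave the pot and the jar where they stand.

Things in the scene. Friction and masses are not known exactly. Their poses are not given: they have to be found in the camera images.
- hopper: Blue-grey steel feed hopper fixed to the bench; origin on the bench under its centre; gate and drawer slide along its y. Chamber open on top, inside 150 (x) by 100 (y) mm; end walls (+-y) 56 mm from the centre, 132 mm high; long walls (+-x) flare to 103 mm from the centre at 160 mm height. The slide gate (4 mm plate, top at 64 mm) is the chamber floor; the catch drawer sits under it.
- gate (a joint): Slide gate, m: 0 = shut, 0.105 = pulled fully out towards the hopper's +y. Slides with about 2 N of friction and stays where left. The feet on it drop into the drawer as it is drawn out.
- gate_tab (a point): Centre of the gripping part of the gate's upright dark steel tab (12 mm thick along the hopper's y, 36 mm along its x, top at 98 mm height; this point at 80 mm height); 125 mm from the hopper's centre on its +y side when shut. Free from above; 69 mm from the chamber's end wall when shut.
- drawer (a joint): Catch drawer, m: 0 = home under the hopper, 0.195 = fully out towards the hopper's -y. About 1.5 N of friction, stays where left.
- drawer_tab (a point): Centre of the gripping part of the drawer's upright dark steel tab (12 mm thick along the hopper's y, 36 mm along its x, top at 98 mm height; this point at 80 mm height); 120 mm from the hopper's centre on its -y side when home.
- drawer_floor (a point): Centre of the aluminium drawer's inner floor, 8 mm above the bench; axes as the hopper's. Inside 164 (x) by 108 (y) mm; walls 4 mm thick: only 8 mm high above the floor along the two sides (+-x), 36 mm high at front and back (-y and +y).
- bowl: Blue plastic bowl fixed to the bench, rim radius 72 mm, 48 mm high; origin at the centre of its underside.
- crate: Square open wooden crate fixed to the bench, outside 130 x 130 mm, walls 6 mm thick and 34 mm high, floor 6 mm thick; origin at the centre of its underside, sides along its x and y.
- bell: Steel counter bell fixed to the bench, 80 mm across, dome 42 mm high; origin at the centre of its underside.
- plunger (a joint): Bell plunger, m: 0 = up, 0.010 = down on its stop; springs back; needs about 1.2 N to start and 5.2 N at the stop.
- plunger_top (a point): Centre of the top face of the brass plunger head (24 mm across), 64 mm above the bench when up; it moves straight down when pressed.
- pot: Bystander: upside-down terracotta pot, 106 mm across, 92 mm high, loose on the bench; origin at the centre of its underside. Leave alone.
- jar: Bystander: white glaze jar, 68 mm across, 95 mm high, loose; origin at the centre of its underside. Leave alone.
- wide1_c (a point): Wide pot foot: terracotta disc 42 mm across, 20 mm thick, 50 g; point at its centre, z along the disc's axis. At first in the hopper on the gate, if present.
- wide2_c (a point): Wide pot foot: terracotta disc 42 mm across, 20 mm thick, 50 g; point at its centre, z along the disc's axis. At first in the hopper on the gate, if present.
- wide3_c (a point): Wide pot foot: terracotta disc 42 mm across, 20 mm thick, 50 g; point at its centre, z along the disc's axis. At first in the hopper on the gate, if present.
- small1_c (a point): Small pot foot: terracotta disc 28 mm across, 20 mm thick, 25 g; point at its centre, z along the disc's axis. At first in the hopper on the gate, if present.
- small2_c (a point): Small pot foot: terracotta disc 28 mm across, 20 mm thick, 25 g; point at its centre, z along the disc's axis. At first in the hopper on the gate, if present.
- small3_c (a point): Small pot foot: terracotta disc 28 mm across, 20 mm thick, 25 g; point at its centre, z along the disc's axis. At first in the hopper on the gate, if present.
Things that resemble listed ones, but are neither listed nor needed, are in the scene too. Leave any red or white look-alike of the part that bears wide2_c alone.

How it is judged:
By the outcome, as a careful person would: the job done as asked, in the order asked, and still so for the second after the job is handed in, with the robot touching nothing.
Of wide1, wide2, wide3, small1, small2, small3 only 3 to 5 are there at a start; the rules pass over those that are not, and their reading is None.
At some moment in a run one of wide1, wide2, wide3, small1, small2, small3 may be knocked a few centimetres aside while the robot is not near it.
Once in a run the grip may slacken for a moment while it holds something.
It also fails if it takes over 210 s, if anything falls off the work surface, if the arm or the gripper's body presses on something with over 40 N, if the wrist force passes 120 N, or if a joint passes its speed limit or range.

## Working session

There is one attempt and no reset: what is moved stays moved. The work goes in short steps, Python scripts to look and compute and a tool call to move; the robot and the scene stay as the last step left them, time stands still between calls to the robot, and variables do not carry over. Pictures are saved under pics/ and viewed, and the job is handed in when it is done.

Besides the shell and the picture viewer there is one more tool, called after "Emit:" as name(argument=value, ...) on one line, values as JSON. drive_tool: Moves the arm, as the interface text tells. Its arguments: {"type":"object","properties":{"deltas":{"type":"array"},"fingers":{"type":"number"}},"required":["deltas"]}

```bash
mkdir -p pics; ls
cat > h.py <<'E'
import numpy as np, cv2
from scipy.spatial.transform import Rotation as R
from bench import *
def save(p,n,marks=[]):
    f=p['frame'].copy()
    for (r,c),t in marks:
        cv2.circle(f,(int(c),int(r)),3,(0,255,0),1); cv2.putText(f,t,(int(c)+4,int(r)),0,0.35,(0,255,0),1)
    cv2.imwrite('pics/'+n+'.png',f)
def ray(p,at,wrist=False):
    r,c=at; x=(c-p['cx'])/p['fx']; y=(r-p['cy'])/p['fy']
    if wrist:
        th=np.hypot(x,y); s=np.sin(th)/th if th>1e-9 else 1
        v=np.array([x*s,-y*s,-np.cos(th)])
    else: v=np.array([x,-y,-1.])
    return R.from_quat(p['orientation']).apply(v)
def atz(p,at,z,wrist=False):
    d=ray(p,at,wrist); e=np.array(p['eye']); return e+d*(z-e[2])/d[2]
def dep(p,at,wrist=False):
    r,c=int(round(at[0])),int(round(at[1])); D=p['depth'][max(0,r-1):r+2,max(0,c-1):c+2]; D=D[D>0]
    if len(D)==0: return None
    d=np.median(D); v=ray(p,at,wrist)
    f=R.from_quat(p['orientation']).apply([0,0,-1.])
    return np.array(p['eye'])+v*d/(v@f)
E
python3 - <<'E'
from h import *
o=get_obs(); print(o); print(hold_point_z)
np.set_printoptions(precision=3,suppress=True)
for n in ['scene','top','wrist']:
    p=grab_frame(n); print(n,p['eye'],p['orientation'],p['fx'],p['cx'],p['cy']); m=[]
    for k in ['hopper','gate_tab','drawer_tab','drawer_floor','bowl','crate','bell','plunger_top','pot','jar','wide1_c','small1_c']:
        for r in pinpoint(p,k):
            if r['score']>.3:
                d=dep(p,r['at'],n=='wrist'); print(k,np.round(r['at'],1),round(r['score'],2),d); m.append((r['at'],k))
    save(p,n+'0',m)
E
```

```text
pics
{'t': 0.0, 'q': array([ 1.06740256e+00,  4.80852185e-01,  1.59691058e+00,  8.67836300e-07,
        1.06510925e+00, -4.65871629e-02]), 'joint_vel': array([-0.00015275,  0.00016652, -0.00050186,  0.00032307,  0.00013517,
       -0.0009735 ]), 'effort': array([-4.67899532e-03, -9.50617361e+01, -4.30215991e+01, -1.23435270e-04,
        1.17811316e-02,  6.61858007e-05]), 'tcp_pos': array([0.28646499, 0.58297841, 0.23064552]), 'ee_rot': array([ 0.1596698 ,  0.68886553, -0.16054031,  0.68861937]), 'wrist_force': array([ 0.37427135, -0.63064627, -0.14445845]), 'torque': array([-0.01851372, -0.01328134,  0.06615411]), 'finger_gap': 0.08489420025759807}
0.0187
scene [ 1.282 -0.369  0.888] [0.322 0.191 0.491 0.787] 413.9600153206365 257.4715498684527 194.81528982477246
hopper [191.7 296.3] 0.6 [0.635 0.086 0.091]
gate_tab [154.8 336.2] 0.8 [0.561 0.263 0.1  ]
drawer_tab [189.6 264.2] 0.95 [0.589 0.011 0.09 ]
drawer_floor [188.1 297.5] 0.86 [0.639 0.085 0.11 ]
bowl [266.3 144.6] 0.92 [ 0.628 -0.345  0.005]
crate [215.7 128. ] 0.82 [ 0.446 -0.34   0.009]
bell [148.4 318.4] 0.52 [0.45  0.281 
[... 439 characters left out ...]
555 0.128 0.065]
drawer_floor [187.8 184.6] 0.57 [0.553 0.16  0.086]
drawer_floor [169.3 399.9] 0.55 [ 0.617 -0.345  0.004]
bowl [168.8 396.5] 0.57 [ 0.619 -0.337  0.005]
crate [235.8 398.1] 0.62 [ 0.458 -0.337  0.006]
bell [241.  131.1] 0.78 [0.433 0.286 0.042]
plunger_top [242.3 122.3] 0.39 [0.43  0.3   0.065]
pot [114.8 322.3] 0.61 [ 0.725 -0.147  0.091]
jar [105. 206.] 0.94 [0.744 0.117 0.09 ]
wide1_c [105.8 205.6] 0.65 [0.745 0.119 0.082]
wide1_c [164.9 182.7] 0.63 [0.606 0.167 0.083]
small1_c [183.7 212.5] 0.69 [0.564 0.098 0.083]
wrist [0.219 0.617 0.374] [-0.128 -0.079  0.523  0.839] 297.3186396354542 252.25388931691987 193.97266305569045
hopper [371.1 117. ] 0.64 [0.511 0.191 0.044]
```

View pics/scene0.png

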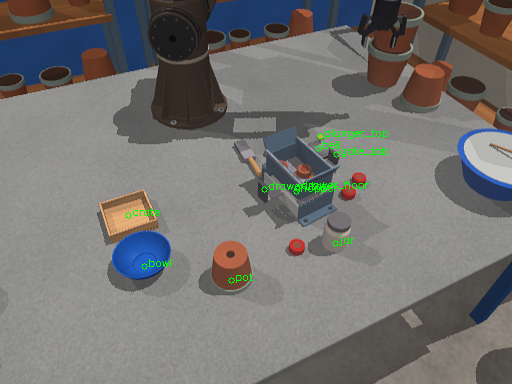

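View pics/top0.png

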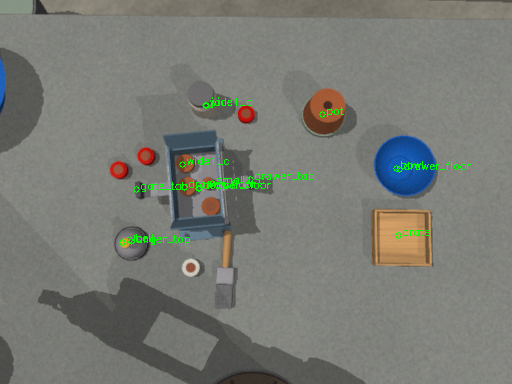

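View pics/wrist0.png

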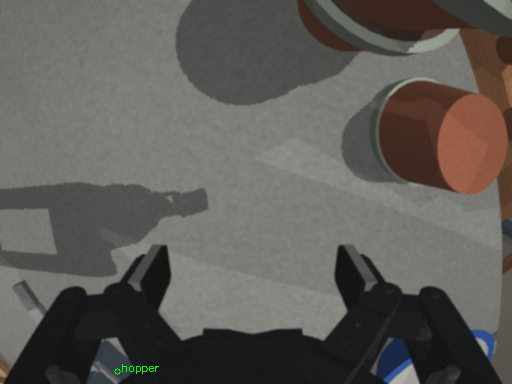

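The top view shows the hopper with its gate tab at about (139,190) and its drawer tab at about (252,178), and red decoys at (119,170), (147,156) and (246,114). The crate is at (403,238), the bowl at (404,166) and the bell at (130,242). Next I'll take precise measurements from the depth data.

```bash
cat >> h.py <<'E'
def cloud(p):
    rr,cc=np.mgrid[0:384,0:512]; x=(cc-p['cx'])/p['fx']; y=(rr-p['cy'])/p['fy']; D=p['depth']
    v=np.stack([x*D,-y*D,-D],-1)
    w=R.from_quat(p['orientation']).apply(v.reshape(-1,3)).reshape(384,512,3)+np.array(p['eye'])
    w[D==0]=np.nan; return w
E
python3 - <<'E'
from h import *
np.set_printoptions(precision=4,suppress=True)
for n in ['top','scene']:
    p=grab_frame(n); w=cloud(p); X,Y,Z=w[...,0],w[...,1],w[...,2]
    def box(t,x0,x1,y0,y1,z0,z1):
        m=(X>x0)&(X<x1)&(Y>y0)&(Y<y1)&(Z>z0)&(Z<z1); q=w[m]
        if len(q)==0: print(n,t,0);return
        rc=np.argwhere(m)
        print(n,t,len(q),'mean',q.mean(0),'min',q.min(0),'max',q.max(0),rc.min(0),rc.max(0))
        return q
    box('gate tab',.5,.6,.23,.29,.085,.11)
    box('drawer tab',.52,.62,-.02,.04,.085,.11)
    box('plunger',.38,.48,.24,.34,.055,.075)
    box('dome',.38,.48,.24,.34,.02,.05)
    box('bowl rim',.5,.75,-.45,-.25,.040,.06)
    box('crate rim',.35,.56,-.45,-.25,.026,.045)
    box('pot',.65,.85,-.25,-.05,.085,.1)
    box('jar',.7,.85,.05,.2,.085,.1)
    box('end+y',.48,.66,.17,.22,.122,.136)
    box('end-y',.48,.66,.05,.11,.122,.136)
    box('wallx',.40,.8,.0,.25,.15,.165)
    box('feet',.49,.63,.1,.18,.07,.12)
    if n=='top': cv2.imwrite('pics/z1.png',cv2.resize(p['frame'][110:280,90:290],None,fx=3.5,fy=3.5,interpolation=cv2.INTER_CUBIC))
E
```

```text
top gate tab 103 mean [0.5465 0.2618 0.0962] min [0.5286 0.2549 0.0857] max [0.564  0.2695 0.1031] [182 135] [198 142]
top drawer tab 85 mean [0.5749 0.0127 0.0972] min [0.5572 0.0069 0.0885] max [0.5921 0.0186 0.1038] [171 248] [187 253]
top plunger 91 mean [0.4287 0.294  0.0633] min [0.417  0.2831 0.0581] max [0.4396 0.3048 0.0689] [238 120] [248 130]
top dome 566 mean [0.4285 0.2897 0.0321] min [0.3964 0.26   0.0202] max [0.4621 0.3269 0.0453] [229 116] [257 144]
top bowl rim 570 mean [ 0.6249 -0.3535  0.0456] min [ 0.5494 -0.4152  0.0401] max [ 0.6902 -0.2724  0.0539] [136 374] [195 435]
top crate rim 707 mean [ 0.4604 -0.3411  0.033 ] min [ 0.3884 -0.406   0.026 ] max [ 0.5596 -0.2743  0.0448] [191 374] [266 431]
top pot 991 mean [ 0.7455 -0.1586  0.0915] min [ 0.7059 -0.1992  0.0851] max [ 0.7861 -0.1191  0.0983] [ 89 310] [123 345]
top jar 537 mean [0.769  0.1303 0.0943] min [0.7409 0.1017 0.0853] max [0.7993 0.1592 0.0996] [ 81 188] [106 213]
top end+y 372 mean [0.57   0.1848 0.1304] min [0.48   0.1706 0.122 ] max [0.6447 0.1991 0.1358] [143 165] [219 178]
top end-y 396 mean 
[... 1078 characters left out ...]
27 mean [ 0.7491 -0.1596  0.0928] min [ 0.7048 -0.1988  0.085 ] max [ 0.7876 -0.1177  0.0977] [241 213] [270 247]
scene jar 387 mean [0.7725 0.129  0.0951] min [0.741  0.1012 0.0855] max [0.7994 0.1612 0.1   ] [211 327] [230 351]
scene end+y 221 mean [0.5619 0.1854 0.1302] min [0.4807 0.1724 0.122 ] max [0.644  0.2006 0.1359] [138 297] [175 335]
scene end-y 277 mean [0.5587 0.0816 0.1306] min [0.4802 0.0665 0.1221] max [0.655  0.1099 0.1358] [145 265] [187 309]
scene wallx 280 mean [0.5321 0.1281 0.1576] min [0.4556 0.0659 0.1501] max [0.6688 0.1991 0.1644] [126 263] [182 340]
scene feet 330 mean [0.54   0.158  0.0877] min [0.4901 0.1024 0.0704] max [0.5963 0.18   0.1193] [145 277] [177 315]
```

View pics/z1.png

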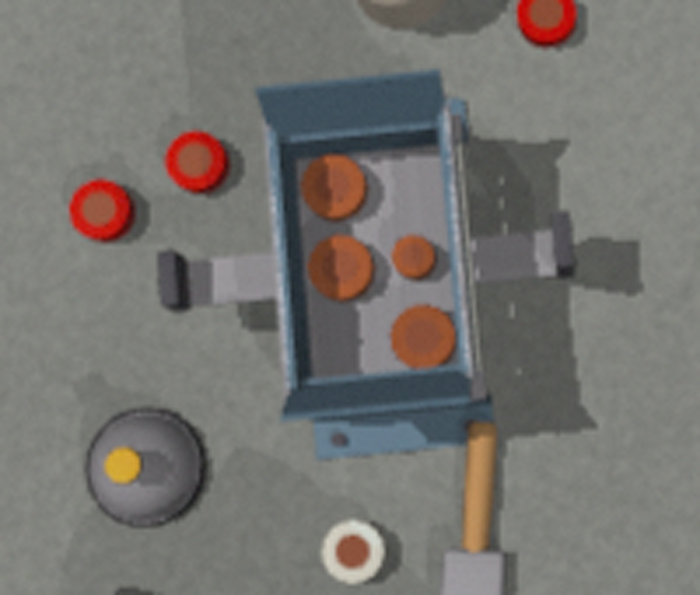

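Run:
```python
from h import *
np.set_printoptions(precision=3,suppress=True,linewidth=200)
p=grab_frame('top'); w=cloud(p)
for c in range(132,172,2): print(c,w[190,c], w[186,c][2],w[195,c][2])
print()
for c in range(222,262,2): print(c,w[181,c],w[176,c][2],w[186,c][2])
o=get_obs(); print(R.from_quat(o['ee_rot']).as_matrix())
u=np.array([-.1132,.9936]);v=np.array([.9936,.1132])
# feet
for (x,y) in [(333,186),(340,267),(413,257),(422,336)]:
    c=90+x/3.5; r=110+y/3.5; q=dep(p,(r,c)); d=q[:2]-[.5626,.135]; print(q, d@v,d@u)
```

```text
132 [ 0.557  0.301 -0.002] -0.0029658448493090628 -0.0030103284907490035
134 [0.557 0.296 0.   ] 0.006329250282451904 -9.90851694637751e-05
136 [0.545 0.267 0.096] 0.1011645709410236 0.09732977957413946
138 [0.545 0.261 0.1  ] 0.09887228089102584 0.0966398933207131
140 [0.545 0.258 0.097] 0.09745740354743404 0.09601983712223605
142 [0.547 0.257 0.083] 0.07723267405501444 0.08456659275377842
144 [0.55  0.257 0.063] 0.06380284002284209 0.06306043926867444
146 [0.55  0.252 0.064] 0.06368294405386243 0.0648000109018334
148 [0.55  0.247 0.065] 0.06359685342133825 0.06604958541037753
150 [0.55  0.243 0.062] 0.06000606483935167 0.0627473224860744
152 [0.55  0.238 0.064] 0.06127204420777432 0.0625161036510875
154 [0.55  0.234 0.064] 0.06277864253908261 0.06272645636369867
156 [0.55  0.228 0.067] 0.06501655758242597 0.06323045518441894
158 [0.55  0.224 0.065] 0.06503282448476311 0.06406818474754372
160 [0.551 0.221 0.06 ] 0.06759245030769412 0.06455719130612048
162 [0.55  0.216 0.062] 0.060252782744483646 0.0658256528088057
164 [0.55  0.211 0.063] 0.06229621982271305 0.061888372883130316
166 
[... 1149 characters left out ...]
485070211 0.09644963871638135
252 [0.569 0.009 0.099] 0.09945688313467671 0.0969195460563188
254 [ 0.584  0.006 -0.001] -0.0008724915282856127 -0.0023730829186601188
256 [0.584 0.001 0.002] -0.0015682066511590875 0.0017665532489692382
258 [ 0.584 -0.004 -0.   ] -0.005369897930762368 -0.003689876995853769
260 [ 0.584 -0.009 -0.001] -0.004679239625977827 0.00010680564102583112
[[-0.     0.441  0.897]
 [-0.     0.897 -0.441]
 [-1.    -0.    -0.   ]]
[0.61  0.162 0.083] 0.05012442581936376 0.020971252172563584
[0.557 0.155 0.084] -0.003214585203825005 0.02043610458747441
[0.565 0.108 0.083] -0.001067013812395974 -0.026674447846097033
[0.514 0.101 0.084] -0.052560303562742446 -0.02822320891821278
```

Emit:
drive_tool(deltas=[{"travel": [0.03,-0.035,0],"spin": 5},{"travel": [0.06,-0.07,0],"spin": 10},{"travel": [0.09,-0.11,0],"spin": 15},{"travel": [0.12,-0.145,0],"spin": 20},{"travel": [0.15,-0.18,0],"spin": 25},{"travel": [0.18,-0.22,0],"spin": 30},{"travel": [0.21,-0.255,0],"spin": 32.7},{"travel": [0.24,-0.29,-0.02],"spin": 32.7}], fingers=0.1)

```text
t: 2.9
tcp_pos: [0.529, 0.2926, 0.2136]
ee_rot: [-0.04, 0.704, 0.042, 0.707]
wrist_force: [-0.2, 1.0, 0.1]
finger_gap: 0.0473
```

Emit:
drive_tool(deltas=[{"travel": [0.021,-0.031,-0.01],"spin": 0},{"travel": [0.021,-0.031,-0.04],"spin": 0},{"travel": [0.021,-0.031,-0.07],"spin": 0},{"travel": [0.021,-0.031,-0.09],"spin": 0},{"travel": [0.021,-0.031,-0.09],"spin": 0},{"travel": [0.021,-0.031,-0.09],"spin": 0},{"travel": [0.021,-0.031,-0.09],"spin": 0},{"travel": [0.021,-0.031,-0.09],"spin": 0}])

```text
t: 3.7
tcp_pos: [0.5482, 0.263, 0.1228]
ee_rot: [-0.04, 0.705, 0.041, 0.707]
wrist_force: [0.1, 0.2, -0.1]
finger_gap: 0.0471
```

Run:
```python
from h import *
o=get_obs();print(o['t'],o['tcp_pos'],o['wrist_force'],o['finger_gap']);print(R.from_quat(o['ee_rot']).as_matrix()[:,1])
save(grab_frame('wrist'),'w1');save(grab_frame('scene'),'s1')
```

```text
3.7 [0.54822805 0.26297605 0.1227552 ] [ 0.12899835  0.24193821 -0.14181681] 0.04712497510667575
[-1.13929612e-01  9.93488667e-01  5.58213668e-04]
```

View pics/w1.png

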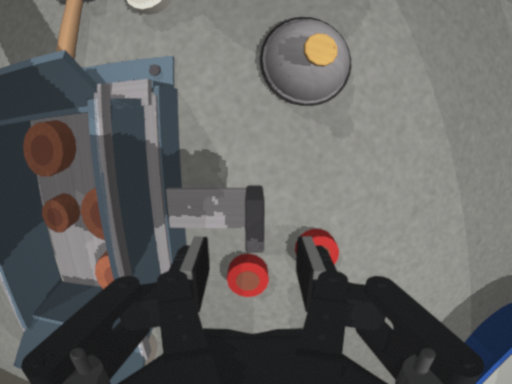

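The fingers straddle the tab, which shows at (255,218), and the red look-alikes are low and well below the path. I'll go down and grip.

Emit:
drive_tool(deltas=[{"travel": [0,0,-0.025],"spin": 0},{"travel": [0,0,-0.05],"spin": 0},{"travel": [0,0,-0.05],"spin": 0},{"travel": [0,0,-0.05],"spin": 0},{"travel": [0,0,-0.05],"spin": 0},{"travel": [0,0,-0.05],"spin": 0},{"travel": [0,0,-0.05],"spin": 0},{"travel": [0,0,-0.05],"spin": 0}])

```text
t: 4.6
tcp_pos: [0.5478, 0.2626, 0.0719]
ee_rot: [-0.04, 0.706, 0.04, 0.706]
wrist_force: [-0.0, -0.4, 0.1]
finger_gap: 0.0471
```

Emit:
drive_tool(deltas=[{"travel": [0,0,0],"spin": 0},{"travel": [0,0,0],"spin": 0},{"travel": [0,0,0],"spin": 0},{"travel": [0,0,0],"spin": 0},{"travel": [0,0,0],"spin": 0},{"travel": [0,0,0],"spin": 0},{"travel": [0,0,0],"spin": 0},{"travel": [0,0,0],"spin": 0}], fingers=-1)

```text
t: 5.4
tcp_pos: [0.5475, 0.2626, 0.0716]
ee_rot: [-0.04, 0.706, 0.04, 0.706]
wrist_force: [-1.5, -0.6, 5.7]
finger_gap: 0.0111
```

Emit:
drive_tool(deltas=[{"travel": [0,0,0.002],"spin": 0},{"travel": [-0.001,0.01,0.002],"spin": 0},{"travel": [-0.0023,0.02,0.002],"spin": 0},{"travel": [-0.0034,0.03,0.002],"spin": 0},{"travel": [-0.0046,0.04,0.002],"spin": 0},{"travel": [-0.0057,0.05,0.002],"spin": 0},{"travel": [-0.0068,0.06,0.002],"spin": 0},{"travel": [-0.008,0.07,0.002],"spin": 0}])

```text
t: 6.2
tcp_pos: [0.5394, 0.3322, 0.0718]
ee_rot: [-0.041, 0.706, 0.04, 0.706]
wrist_force: [9.1, -1.8, -23.6]
finger_gap: 0.0107
```

Emit:
drive_tool(deltas=[{"travel": [-0.001,0.01,0],"spin": 0},{"travel": [-0.0023,0.02,0],"spin": 0},{"travel": [-0.0034,0.03,0],"spin": 0},{"travel": [-0.0037,0.0325,0],"spin": 0},{"travel": [-0.0037,0.0325,0],"spin": 0},{"travel": [-0.0037,0.0325,0],"spin": 0},{"travel": [-0.0037,0.0325,0],"spin": 0},{"travel": [-0.0037,0.0325,0],"spin": 0}])

```text
t: 7.0
tcp_pos: [0.5359, 0.3617, 0.0718]
ee_rot: [-0.042, 0.707, 0.039, 0.705]
wrist_force: [11.7, -24.3, -14.1]
finger_gap: 0.0107
```

Run:
```python
from h import *
o=get_obs();print(o['t'],o['tcp_pos'],o['wrist_force'],o['finger_gap'])
a=grab_frame('top');b=grab_frame('wrist')
cv2.imwrite('pics/t2.png',np.hstack([a['frame'][100:300,20:320],b['frame'][:200,:300]]));save(b,'w2')
```

```text
7.0 [0.53591876 0.36166499 0.07180405] [ 11.6830185  -24.33872759 -14.13807626] 0.010738110390336742
```

View pics/t2.png

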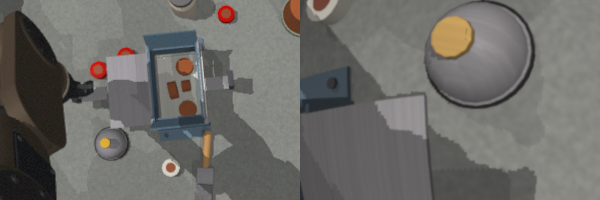

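Run:
```python
from h import *
a=grab_frame('top');w=cloud(a)
cv2.imwrite('pics/t3.png',cv2.resize(a['frame'][120:250,120:270],None,fx=4.5,fy=4.5,interpolation=cv2.INTER_CUBIC))
b=grab_frame('scene');cv2.imwrite('pics/s3.png',cv2.resize(b['frame'][110:230,230:380],None,fx=4.5,fy=4.5,interpolation=cv2.INTER_CUBIC))
np.set_printoptions(precision=0,suppress=True,linewidth=220)
print((w[160:216:3,172:224:3,2]*1000).round())
```

```text
[[ 99.  65.   7.   9.   8.   4.   7.   8.  12.  32.  31.  29.  25.  11.  10. 135. 126.   6.]
 [106.  64.   8.   9.   5.   6.   9.   8.  14.  28.  26.  28.  28.  26.   8. 131. 130.  21.]
 [109.  60.   6.   5.   4.   7.   7.   4.  23.  30.  28.  32.  31.  27.   6. 131. 132.  33.]
 [111.  67.  10.   9.   8.   4.   9.   8.  28.  31.  28.  25.  24.  26.   8. 130. 135.  40.]
 [115.  71.   5.   6.  11.   6.   8.   5.   6.  25.  26.  31.  27.  17.  10.   6. 132.  40.]
 [118.  72.  10.   8.   8.  15.   7.   9.   8.  11.  14.  22.  10.   5.   9.  11. 128.  36.]
 [122.  78.   9.   8.   6.   8.  12.   9.   6.   9.   5.   7.   6.  11.   8.   4. 128.  41.]
 [121.  79.  12.   5.   9.   9.   5.  35.  10.   7.  29.  31.  35.   9.   6.   5. 132.  46.]
 [128.  85.  13.  nan  10.  44.  46.  48.  17.   8.  35.  34.  34.   9.   5.   6. 129.  41.]
 [133.  88.  18.   5.   5.  47.  52.  51.  43.   2.  37.  37.  37.   5.   4.   6. 133.  74.]
 [130.  90.  62.   8.   6.   8.  51.  47.  51.   8.  31.  30.  23.   7.  10.   7. 129.  82.]
 [129.  95.  61.  10.   8.   6.  49.  47.  48.   8.  10.   8.  12.   6.   8.   7. 132. 125.]
 [130.  97.  64.  10.  10.   9.  45.  42.  40.   8.   9.  13.   7.   8.   8.   9. 128. 130.]
 [134. 102.  64.  12.   9.  10.   7.  30.   7.  10.   8.   5.   9.   7.   8.   7. 130. 132.]
 [133. 107.  65.  10.   4.   9.   8.   6.   8.  10.  25.  28.  23.  29.   5.   7. 133. 132.]
 [131. 111.  71.   9.  10.  11.   6.   9.   4.   8.  26.  24.  25.  25.  28.   8.  10. 130.]
 [133. 110.  67.   6.   7.   5.  11.   9.   5.  25.  27.  29.  26.  28.  28.  13.  10. 129.]
 [132. 112.  75.   7.   1.  11.  11.   5.   9.  29.  29.  24.  25.  29.  27.   9.   5. 133.]
 [131. 121.  79.   8.   5.   6.   3.   6.   5.   9.  27.  26.  28.  25.  26.   9.   4. 133.]]
```

View pics/t3.png

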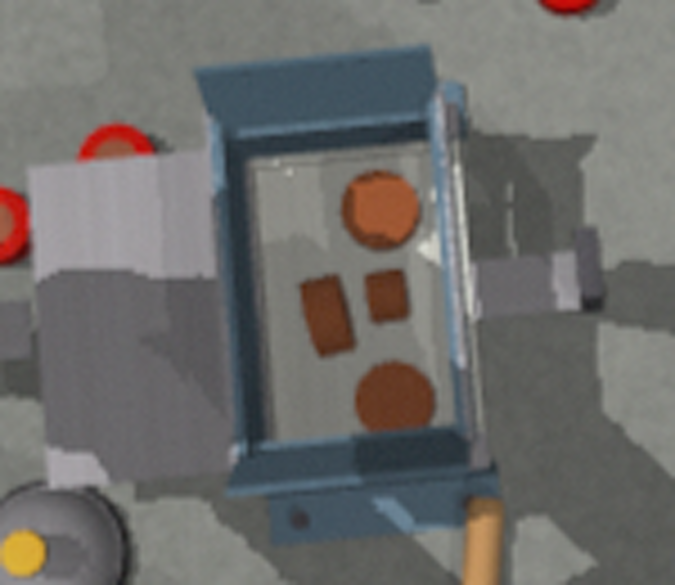

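View pics/s3.png

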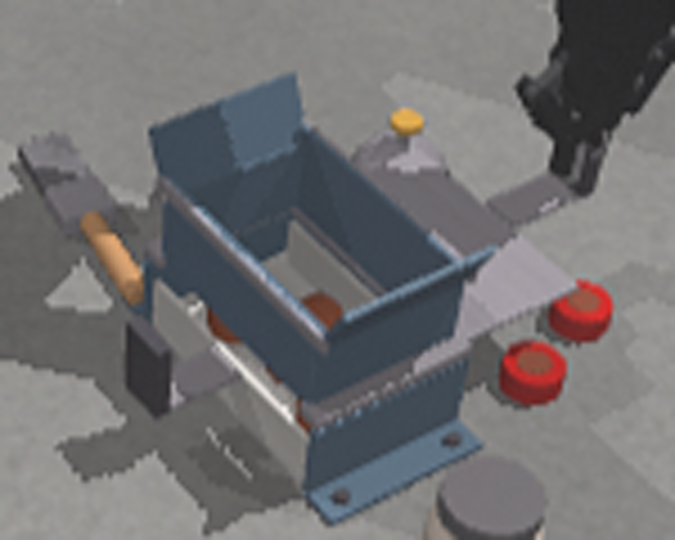

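All four feet (3 wide, 1 small) dropped. Two are lying flat, at (380,208) and (395,397) in the zoomed view; a wide one at (327,315) and the small one at (387,295) stand on edge. Now I'll push the gate shut.

Emit:
drive_tool(deltas=[{"travel": [0.0015,-0.013,0],"spin": 0},{"travel": [0.003,-0.026,0],"spin": 0},{"travel": [0.0045,-0.039,0],"spin": 0},{"travel": [0.006,-0.052,0],"spin": 0},{"travel": [0.0074,-0.065,0],"spin": 0},{"travel": [0.0089,-0.078,0],"spin": 0},{"travel": [0.0103,-0.09,0],"spin": 0},{"travel": [0.0115,-0.1,0],"spin": 0}])

```text
t: 8.0
tcp_pos: [0.5473, 0.2643, 0.072]
ee_rot: [-0.04, 0.706, 0.04, 0.706]
wrist_force: [6.9, 4.1, -25.7]
finger_gap: 0.0106
```

Emit:
drive_tool(deltas=[{"travel": [0.0002,-0.002,0],"spin": 0},{"travel": [0.0004,-0.004,0],"spin": 0},{"travel": [0.0006,-0.006,0],"spin": 0},{"travel": [0.0006,-0.006,0],"spin": 0},{"travel": [0.0006,-0.006,0],"spin": 0},{"travel": [0.0006,-0.006,0],"spin": 0},{"travel": [0.0006,-0.006,0],"spin": 0},{"travel": [0.0006,-0.006,0],"spin": 0}])

```text
t: 8.8
tcp_pos: [0.5479, 0.2586, 0.0719]
ee_rot: [-0.04, 0.706, 0.04, 0.706]
wrist_force: [8.3, -0.7, -24.7]
finger_gap: 0.0105
```

Emit:
drive_tool(deltas=[{"travel": [0.0002,-0.002,-0.001],"spin": 0},{"travel": [0.0004,-0.004,-0.001],"spin": 0},{"travel": [0.0005,-0.004,-0.001],"spin": 0},{"travel": [0.0005,-0.004,-0.001],"spin": 0},{"travel": [0.0005,-0.004,-0.001],"spin": 0},{"travel": [0.0005,-0.004,-0.001],"spin": 0},{"travel": [0.0005,-0.004,-0.001],"spin": 0},{"travel": [0.0005,-0.004,-0.001],"spin": 0}])

```text
t: 9.6
tcp_pos: [0.5482, 0.257, 0.072]
ee_rot: [-0.039, 0.706, 0.041, 0.706]
wrist_force: [-1.3, 21.4, -13.1]
finger_gap: 0.0109
```

The gate is back at its shut stop: 105 mm of stroke between stops and 21 N at the end. I'll release and move over to the drawer tab.

Emit:
drive_tool(deltas=[{"travel": [0,0,0],"spin": 0},{"travel": [0,0,0],"spin": 0},{"travel": [0,0,0],"spin": 0},{"travel": [0,0,0],"spin": 0},{"travel": [0,0,0.03],"spin": 0},{"travel": [0,0,0.07],"spin": 0},{"travel": [0,0,0.11],"spin": 0},{"travel": [0,0,0.14],"spin": 0}], fingers=0.1)

```text
t: 10.4
tcp_pos: [0.5489, 0.255, 0.215]
ee_rot: [-0.04, 0.705, 0.04, 0.707]
wrist_force: [0.1, -0.1, -0.3]
finger_gap: 0.047
```

Run:
```python
from h import *
np.set_printoptions(precision=4,suppress=True)
o=get_obs();print(o['t'],o['tcp_pos'],o['wrist_force'],o['finger_gap'])
for n in ['top','scene']:
    a=grab_frame(n);w=cloud(a);X,Y,Z=np.moveaxis(w,-1,0)
    for y0,y1 in [(.23,.29),(-.02,.04)]:
        m=(X>.5)&(X<.62)&(Y>y0)&(Y<y1)&(Z>.085)&(Z<.11); print(n,m.sum(),w[m].mean(0),w[m].min(0),w[m].max(0))
```

```text
10.4 [0.5489 0.255  0.215 ] [ 0.1148 -0.0974 -0.2637] 0.047011271276787954
top 91 [0.5445 0.2542 0.0957] [0.5298 0.2478 0.0851] [0.5636 0.2638 0.1036]
top 87 [0.5748 0.0126 0.097 ] [0.5574 0.0068 0.0857] [0.5923 0.0186 0.1014]
scene 70 [0.5498 0.255  0.0948] [0.5315 0.2491 0.0853] [0.5671 0.2653 0.1013]
scene 75 [0.578  0.012  0.0951] [0.5578 0.0057 0.085 ] [0.5944 0.0214 0.1023]
```

Emit:
drive_tool(deltas=[{"travel": [0.005,-0.045,0],"spin": 0},{"travel": [0.01,-0.09,0],"spin": 0},{"travel": [0.015,-0.135,0],"spin": 0},{"travel": [0.02,-0.18,0],"spin": 0},{"travel": [0.025,-0.22,0],"spin": 0},{"travel": [0.0275,-0.243,0],"spin": 0},{"travel": [0.0275,-0.243,-0.03],"spin": 0},{"travel": [0.0275,-0.243,-0.06],"spin": 0}])

```text
t: 11.3
tcp_pos: [0.5763, 0.0107, 0.1518]
ee_rot: [-0.04, 0.705, 0.039, 0.707]
wrist_force: [-0.3, -0.7, -0.3]
finger_gap: 0.0471
```

Emit:
drive_tool(deltas=[{"travel": [0,0,-0.03],"spin": 0},{"travel": [0,0,-0.06],"spin": 0},{"travel": [0,0,-0.09],"spin": 0},{"travel": [0,0,-0.09],"spin": 0},{"travel": [0,0,-0.09],"spin": 0},{"travel": [0,0,-0.09],"spin": 0},{"travel": [0,0,-0.09],"spin": 0},{"travel": [0,0,-0.09],"spin": 0}])

```text
t: 12.1
tcp_pos: [0.5766, 0.012, 0.0636]
ee_rot: [-0.04, 0.705, 0.04, 0.707]
wrist_force: [0.5, 0.7, -0.3]
finger_gap: 0.0469
```

Emit:
drive_tool(deltas=[{"travel": [0,0,0],"spin": 0},{"travel": [0,0,0],"spin": 0},{"travel": [0,0,0],"spin": 0},{"travel": [0,0,0],"spin": 0},{"travel": [0,0,0],"spin": 0},{"travel": [0,0,0],"spin": 0},{"travel": [0,0,0],"spin": 0},{"travel": [0,0,0],"spin": 0}], fingers=-1)

```text
t: 12.9
tcp_pos: [0.5761, 0.0121, 0.0628]
ee_rot: [-0.04, 0.706, 0.04, 0.706]
wrist_force: [-1.3, 0.5, 6.1]
finger_gap: 0.0116
```

Emit:
drive_tool(deltas=[{"travel": [0.0003,-0.003,0.001],"spin": 0},{"travel": [0.001,-0.009,0.001],"spin": 0},{"travel": [0.002,-0.018,0.001],"spin": 0},{"travel": [0.003,-0.028,0.001],"spin": 0},{"travel": [0.0043,-0.038,0.001],"spin": 0},{"travel": [0.0055,-0.048,0.001],"spin": 0},{"travel": [0.0066,-0.058,0.001],"spin": 0},{"travel": [0.0077,-0.068,0.001],"spin": 0}])

```text
t: 13.7
tcp_pos: [0.5839, -0.0564, 0.0629]
ee_rot: [-0.04, 0.706, 0.04, 0.706]
wrist_force: [5.5, 3.0, -13.7]
finger_gap: 0.0116
```

Emit:
drive_tool(deltas=[{"travel": [0.0011,-0.01,0],"spin": 0},{"travel": [0.0023,-0.02,0],"spin": 0},{"travel": [0.0034,-0.03,0],"spin": 0},{"travel": [0.0046,-0.04,0],"spin": 0},{"travel": [0.0057,-0.05,0],"spin": 0},{"travel": [0.0068,-0.06,0],"spin": 0},{"travel": [0.008,-0.07,0],"spin": 0},{"travel": [0.009,-0.079,0],"spin": 0}])

```text
t: 14.5
tcp_pos: [0.5931, -0.1354, 0.0629]
ee_rot: [-0.04, 0.706, 0.04, 0.706]
wrist_force: [7.5, 3.4, -12.8]
finger_gap: 0.0111
```

Emit:
drive_tool(deltas=[{"travel": [0.0011,-0.01,0],"spin": 0},{"travel": [0.0023,-0.02,0],"spin": 0},{"travel": [0.0034,-0.03,0],"spin": 0},{"travel": [0.0042,-0.037,0],"spin": 0},{"travel": [0.0047,-0.0415,0],"spin": 0},{"travel": [0.005,-0.044,0],"spin": 0},{"travel": [0.005,-0.044,0],"spin": 0},{"travel": [0.005,-0.044,0],"spin": 0}])

```text
t: 15.3
tcp_pos: [0.5981, -0.1794, 0.0629]
ee_rot: [-0.04, 0.706, 0.04, 0.706]
wrist_force: [7.4, -0.8, -12.8]
finger_gap: 0.0114
```

Emit:
drive_tool(deltas=[{"travel": [0,0,0],"spin": 0},{"travel": [0,0,0],"spin": 0},{"travel": [0,0,0],"spin": 0},{"travel": [0,0,0.02],"spin": 0},{"travel": [0,0,0.06],"spin": 0},{"travel": [0,-0.02,0.1],"spin": 0},{"travel": [0,-0.06,0.13],"spin": 0},{"travel": [0,-0.1,0.13],"spin": 0}], fingers=0.1)

```text
t: 16.1
tcp_pos: [0.5998, -0.2807, 0.1988]
ee_rot: [-0.042, 0.704, 0.039, 0.708]
wrist_force: [1.3, -0.1, -0.4]
finger_gap: 0.0468
```

```bash
cat > look.py <<'E'
from h import *
import sys
np.set_printoptions(precision=3,suppress=True)
o=get_obs();print(o['t'],o['tcp_pos'],R.from_quat(o['ee_rot']).as_matrix()[:2,1],o['wrist_force'],o['finger_gap'])
tag=sys.argv[1]
a=grab_frame('top')
m=[]
for k in ['wide1_c','small1_c']:
    for r in regions_of(a,k):
        if r['score']>.3:
            q=cloud(a)[r['region']]; q=q[~np.isnan(q[:,2])]
            q=q[q[:,2]>np.percentile(q[:,2],60)-.008]
            print(k,round(r['score'],2),np.round(r['at'],1),'c',q.mean(0),'n',len(q), 'mid',(np.percentile(q,2,0)+np.percentile(q,98,0))/2,'ext',np.percentile(q,98,0)-np.percentile(q,2,0)); m.append((r['at'],k[:2]))
cv2.imwrite(f'pics/{tag}_t.png',cv2.resize(a['frame'][130:280,190:370],None,fx=4,fy=4,interpolation=cv2.INTER_CUBIC))
b=grab_frame('scene');cv2.imwrite(f'pics/{tag}_s.png',cv2.resize(b['frame'][140:290,100:300],None,fx=4,fy=4,interpolation=cv2.INTER_CUBIC))
E
python3 look.py d0
```

```text
16.1 [ 0.6   -0.281  0.199] [-0.115  0.993] [ 1.281 -0.067 -0.407] 0.04678142032197784
wide1_c 0.52 [160.2 283. ] c [ 0.634 -0.067  0.028] n 225 mid [ 0.635 -0.068  0.027] ext [0.036 0.037 0.009]
wide1_c 0.41 [200.7 288.4] c [ 0.534 -0.078  0.027] n 245 mid [ 0.534 -0.077  0.027] ext [0.037 0.038 0.009]
small1_c 0.48 [174.9 289.5] c [ 0.589 -0.073  0.033] n 91 mid [ 0.59  -0.072  0.032] ext [0.025 0.019 0.011]
```

View pics/d0_t.png

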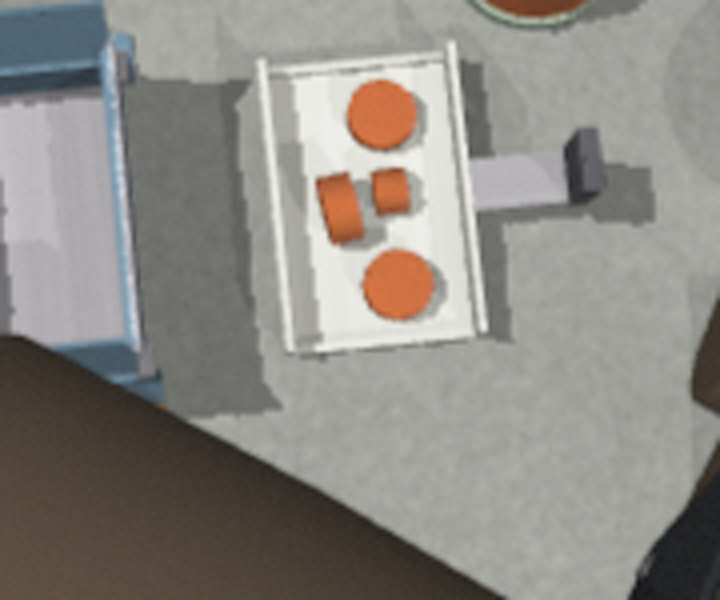

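View pics/d0_s.png

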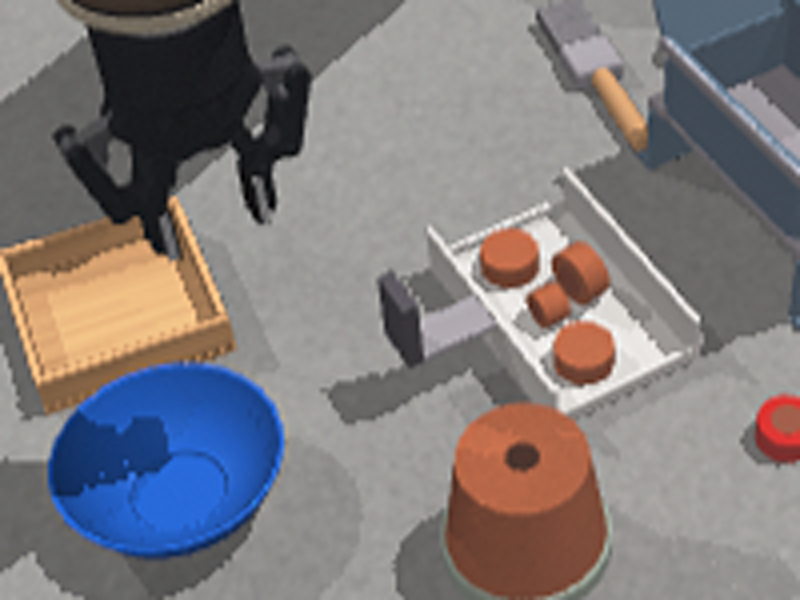

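The drawer is out. Two wide feet lie flat, at (381,114) and (398,285) in the zoom. A wide one at (340,207) and the small one at (391,191) stand on edge. I'll cross-check against the scene view.

Run:
```python
from h import *
np.set_printoptions(precision=4,suppress=True)
C=np.array([.5846,-.0605]);u=np.array([-.1132,.9936]);v=np.array([.9936,.1132])
for n in ['top','scene']:
    a=grab_frame(n);w=cloud(a);f=a['frame'].astype(int)
    red=(f[...,2]>f[...,1]*1.5)&(f[...,2]>70)
    X,Y,Z=np.moveaxis(w,-1,0)
    m=red&(abs(X-C[0])<.09)&(abs(Y-C[1])<.07)&(Z>.012)&(Z<.06)
    nn,lab=cv2.connectedComponents(m.astype(np.uint8))
    for i in range(1,nn):
        q=w[lab==i]
        if len(q)<20: continue
        z1=np.percentile(q[:,2],95); t=q[q[:,2]>z1-.009]
        mid=(np.percentile(t,3,0)+np.percentile(t,97,0))/2
        d=mid[:2]-C; print(n,len(q),'z95',z1,'mid',mid,'mean',t.mean(0),'rel',d@v,d@u)
        mu=t[:,:2]-t[:,:2].mean(0); s,V=np.linalg.eigh(mu.T@mu/len(mu)); print('   sd',np.sqrt(s),'minor yaw',np.degrees(np.arctan2(V[1,0],V[0,0])))
    # drawer end walls top
    m=(~red)&(abs(X-C[0])<.1)&(abs(Y-C[1])<.075)&(Z>.036)&(Z<.052)
    q=w[m]; d=q[:,:2]-C; s=d@u; print('wall-',np.percentile(s[s<-.03],[2,50,98]),'wall+',np.percentile(s[s>.03],[2,50,98]),'x',np.percentile(d@v,[2,98]))
```

```text
top 223 z95 0.03049680314319183 mid [ 0.6362 -0.0671  0.0272] mean [ 0.6358 -0.0667  0.0272] rel 0.05057360050757968 -0.012381948974461075
   sd [0.0098 0.0103] minor yaw -128.80675233899765
top 130 z95 0.05142274039481622 mid [ 0.5777 -0.0433  0.0479] mean [ 0.5772 -0.0429  0.0476] rel -0.004884836953410029 0.017831094449231123
   sd [0.0053 0.0089] minor yaw -73.19642045725696
top 85 z95 0.03669010343854726 mid [ 0.5895 -0.0722  0.0327] mean [ 0.5895 -0.0722  0.0333] rel 0.003523645776663479 -0.012158395844043176
   sd [0.0054 0.0065] minor yaw -81.10795845765394
top 225 z95 0.030460050293719253 mid [ 0.5342 -0.0775  0.0272] mean [ 0.5344 -0.0777  0.0271] rel -0.05203678410100037 -0.011170808864058942
   sd [0.0098 0.0102] minor yaw -143.07166726327523
wall- [-0.074  -0.0577 -0.0544] wall+ [0.0534 0.0555 0.0574] x [-0.0819  0.0807]
scene 159 z95 0.032171696445665796 mid [ 0.5353 -0.079   0.0286] mean [ 0.5368 -0.0788  0.0291] rel -0.051045609940132936 -0.01285276531631608
   sd [0.01   0.0107] minor yaw -129.94148906104422
scene 227 z95 0.05101809911267696 mid [ 0.5832 -0.0421  0.0479] mean [ 0.583  -0.0426  0.0478] rel 0.0006830689662557354 0.018429574130038335
   sd [0.0057 0.0083] minor yaw -62.53717547037865
scene 180 z95 0.031831595939884286 mid [ 0.6368 -0.0681  0.0284] mean [ 0.638  -0.0679  0.0289] rel 0.05101691144213046 -0.013451559724412117
   sd [0.01   0.0104] minor yaw -117.24708402346161
wall- [-0.0741 -0.0568 -0.0525] wall+ [0.0535 0.0555 0.0593] x [-0.0823  0.083 ]
```

Emit:
drive_tool(deltas=[{"travel": [0.006,0.035,0],"spin": 0},{"travel": [0.012,0.075,0],"spin": 0},{"travel": [0.018,0.115,0],"spin": 0},{"travel": [0.024,0.155,0],"spin": 0},{"travel": [0.03,0.195,0],"spin": 0},{"travel": [0.036,0.218,-0.03],"spin": 0},{"travel": [0.036,0.218,-0.07],"spin": 0},{"travel": [0.036,0.218,-0.1],"spin": 0}], fingers=0.32)

```text
t: 17.2
tcp_pos: [0.6328, -0.0584, 0.0915]
ee_rot: [-0.041, 0.706, 0.042, 0.705]
wrist_force: [0.1, -1.7, 0.3]
finger_gap: 0.0563
```

Emit:
drive_tool(deltas=[{"travel": [0,0,0],"spin": 0},{"travel": [0,0,0],"spin": 0},{"travel": [0,0,0],"spin": 0},{"travel": [0,0,0],"spin": 0},{"travel": [0,0,0],"spin": 0},{"travel": [0,0,0],"spin": 0},{"travel": [0,0,0],"spin": 0},{"travel": [0,0,0],"spin": 0}])

```text
t: 18.0
tcp_pos: [0.6337, -0.061, 0.0935]
ee_rot: [-0.04, 0.706, 0.04, 0.706]
wrist_force: [-0.5, -0.1, 0.2]
finger_gap: 0.0565
```

Run:
```python
from h import *
o=get_obs();print(o['t'],o['tcp_pos'],o['finger_gap'])
p=grab_frame('wrist');save(p,'w4')
```

```text
18.0 [ 0.63366172 -0.06104111  0.09354548] 0.05647682590413193
```

View pics/w4.png

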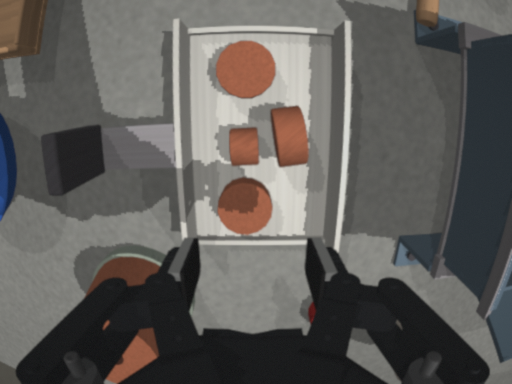

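Emit:
drive_tool(deltas=[{"travel": [0.002,-0.002,-0.02],"spin": 0},{"travel": [0.002,-0.002,-0.04],"spin": 0},{"travel": [0.002,-0.002,-0.06],"spin": 0},{"travel": [0.002,-0.002,-0.075],"spin": 0},{"travel": [0.002,-0.002,-0.082],"spin": 0},{"travel": [0.002,-0.002,-0.082],"spin": 0},{"travel": [0.002,-0.002,-0.082],"spin": 0},{"travel": [0.002,-0.002,-0.082],"spin": 0}])

```text
t: 18.85
tcp_pos: [0.6363, -0.0631, 0.0123]
ee_rot: [-0.04, 0.706, 0.04, 0.706]
wrist_force: [-0.3, -0.5, 0.9]
finger_gap: 0.0563
```

Emit:
drive_tool(deltas=[{"travel": [0,0,0],"spin": 0},{"travel": [0,0,0],"spin": 0},{"travel": [0,0,0],"spin": 0},{"travel": [0,0,0],"spin": 0},{"travel": [0,0,0],"spin": 0},{"travel": [0,0,0],"spin": 0},{"travel": [0,0,0],"spin": 0},{"travel": [0,0,0],"spin": 0}], fingers=-1)

```text
t: 19.65
tcp_pos: [0.6362, -0.0631, 0.0126]
ee_rot: [-0.04, 0.705, 0.04, 0.706]
wrist_force: [-3.0, 0.6, 10.6]
finger_gap: 0.0397
```

Emit:
drive_tool(deltas=[{"travel": [0,0,0.03],"spin": 0},{"travel": [0,0,0.07],"spin": 0},{"travel": [0,0,0.11],"spin": 0},{"travel": [0,0,0.14],"spin": 0},{"travel": [0,-0.02,0.14],"spin": 0},{"travel": [-0.002,-0.06,0.14],"spin": 0},{"travel": [-0.004,-0.1,0.14],"spin": 0},{"travel": [-0.006,-0.14,0.14],"spin": 0}])

```text
t: 20.45
tcp_pos: [0.6296, -0.2042, 0.1521]
ee_rot: [-0.041, 0.706, 0.04, 0.706]
wrist_force: [1.0, 0.2, -0.8]
finger_gap: 0.0396
```

Emit:
drive_tool(deltas=[{"travel": [-0.001,-0.04,0],"spin": 0},{"travel": [-0.002,-0.08,0],"spin": 0},{"travel": [-0.003,-0.115,-0.01],"spin": 0},{"travel": [-0.003,-0.13,-0.04],"spin": 0},{"travel": [-0.003,-0.13,-0.07],"spin": 0},{"travel": [-0.003,-0.13,-0.1],"spin": 0},{"travel": [-0.003,-0.13,-0.115],"spin": 0},{"travel": [-0.003,-0.13,-0.115],"spin": 0}])

```text
t: 21.25
tcp_pos: [0.6254, -0.3322, 0.0346]
ee_rot: [-0.04, 0.707, 0.041, 0.705]
wrist_force: [-1.4, 1.0, 0.7]
finger_gap: 0.0398
```

Run:
```python
from h import *
o=get_obs();print(o['t'],o['tcp_pos'],o['finger_gap'],o['wrist_force'])
save(grab_frame('wrist'),'w5')
```

```text
21.25 [ 0.62544285 -0.33218213  0.03456176] 0.03981941501216481 [-1.40028779  0.99850751  0.66988922]
```

View pics/w5.png

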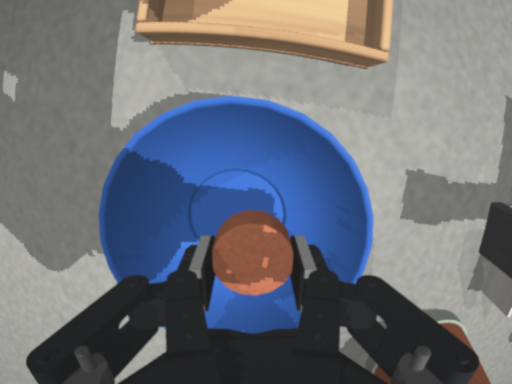

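Emit:
drive_tool(deltas=[{"travel": [-0.004,-0.008,0.01],"spin": 0},{"travel": [-0.004,-0.008,0.01],"spin": 0},{"travel": [-0.004,-0.008,0.01],"spin": 0},{"travel": [-0.004,-0.008,0.01],"spin": 0},{"travel": [-0.004,-0.008,0.01],"spin": 0},{"travel": [-0.004,-0.008,0.01],"spin": 0},{"travel": [-0.004,-0.008,0.06],"spin": 0},{"travel": [-0.004,-0.008,0.11],"spin": 0}], fingers=0.32)

```text
t: 22.1
tcp_pos: [0.6215, -0.3402, 0.1458]
ee_rot: [-0.04, 0.707, 0.041, 0.705]
wrist_force: [0.7, -0.7, -0.1]
finger_gap: 0.0566
```

```bash
cat > feet.py <<'E'
from h import *
import sys
np.set_printoptions(precision=4,suppress=True)
o=get_obs();print(o['t'],o['tcp_pos'],o['finger_gap'])
C=np.array([.5846,-.0605]);u=np.array([-.1132,.9936]);v=np.array([.9936,.1132])
for n in ['top','scene']:
    a=grab_frame(n);w=cloud(a);f=a['frame'].astype(int)
    red=(f[...,2]>f[...,1]*1.5)&(f[...,2]>60)
    X,Y,Z=np.moveaxis(w,-1,0)
    for nm,(cx,cy,hx,hy) in dict(drawer=(C[0],C[1],.1,.075),bowl=(.618,-.344,.075,.075),crate=(.455,-.34,.065,.065)).items():
        m=red&(abs(X-cx)<hx)&(abs(Y-cy)<hy)&(Z>.005)&(Z<.06)
        if nm=='bowl':m&=(X>.54)
        if nm=='crate':  m&=(f[...,2]>f[...,1]*1.7)
        nn,lab=cv2.connectedComponents(m.astype(np.uint8))
        for i in range(1,nn):
            q=w[lab==i]
            if len(q)<25: continue
            z1=np.percentile(q[:,2],95); t=q[q[:,2]>z1-.009]
            mid=(np.percentile(t,3,0)+np.percentile(t,97,0))/2
            d=mid[:2]-C
            mu=t[:,:2]-t[:,:2].mean(0); s,V=np.linalg.eigh(mu.T@mu/len(mu))
            print(n,nm,len(q),'z95 %.3f'%z1,'mid',mid,'rel',np.array([d@v,d@u]) if nm=='drawer' else '','sd',np.sqrt(s),'yaw %.0f'%(np.degrees(np.arctan2(V[1,0],V[0,0]))%180))
    if len(sys.argv)>1: cv2.imwrite(f'pics/{sys.argv[1]}_{n}.png',cv2.resize(a['frame'][130:280,190:450] if n=='top' else a['frame'][140:290,90:310],None,fx=3,fy=3,interpolation=cv2.INTER_CUBIC))
E
python3 feet.py f1
```

```text
22.1 [ 0.6215 -0.3402  0.1458] 0.05655888992275646
top bowl 228 z95 0.028 mid [ 0.6204 -0.3389  0.024 ] rel  sd [0.0091 0.0107] yaw 173
scene drawer 166 z95 0.032 mid [ 0.5361 -0.0789  0.0281] rel [-0.0503 -0.0128] sd [0.0099 0.011 ] yaw 67
scene drawer 227 z95 0.051 mid [ 0.5817 -0.0419  0.0477] rel [-0.0008  0.0188] sd [0.0056 0.0077] yaw 118
scene bowl 236 z95 0.028 mid [ 0.6223 -0.3388  0.0252] rel  sd [0.0103 0.0109] yaw 87
```

View pics/f1_scene.png

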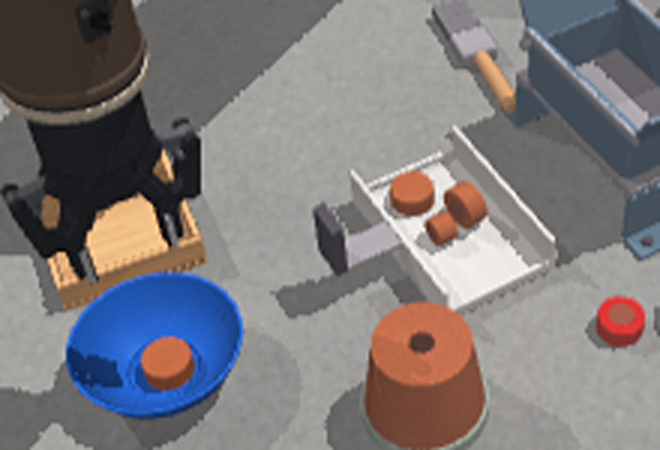

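Emit:
drive_tool(deltas=[{"travel": [-0.012,0.035,0.01],"spin": 0},{"travel": [-0.024,0.075,0.01],"spin": 0},{"travel": [-0.037,0.115,0.01],"spin": 0},{"travel": [-0.05,0.155,0.01],"spin": 0},{"travel": [-0.062,0.195,0.01],"spin": 0},{"travel": [-0.075,0.23,0],"spin": 0},{"travel": [-0.087,0.266,-0.03],"spin": 0},{"travel": [-0.087,0.266,-0.06],"spin": 0}])

```text
t: 23.0
tcp_pos: [0.5341, -0.0714, 0.0863]
ee_rot: [-0.041, 0.706, 0.041, 0.706]
wrist_force: [0.2, -0.2, 0.4]
finger_gap: 0.0563
```

Emit:
drive_tool(deltas=[{"travel": [0,0,0],"spin": 0},{"travel": [0,0,0],"spin": 0},{"travel": [0,0,0],"spin": 0},{"travel": [0,0,0],"spin": 0},{"travel": [0,0,0],"spin": 0},{"travel": [0,0,0],"spin": 0},{"travel": [0,0,0],"spin": 0},{"travel": [0,0,0],"spin": 0}])

```text
t: 23.8
tcp_pos: [0.5357, -0.075, 0.0865]
ee_rot: [-0.04, 0.706, 0.04, 0.706]
wrist_force: [-0.1, -0.4, -0.7]
finger_gap: 0.0566
```

Run:
```python
from h import *
o=get_obs();print(o['t'],o['tcp_pos'],o['finger_gap'],o['wrist_force'])
save(grab_frame('wrist'),'w6')
```

```text
23.8 [ 0.53566686 -0.07502098  0.08648994] 0.05658199454278428 [-0.09483206 -0.43241422 -0.67205501]
```

View pics/w6.png

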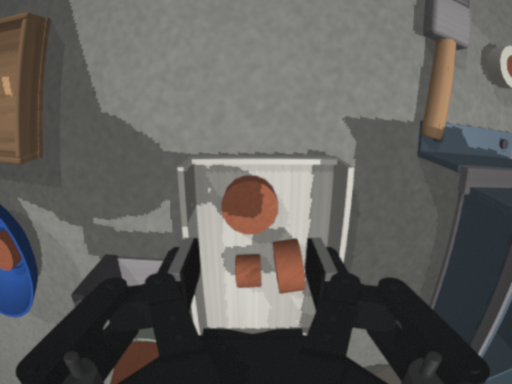

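Everything lines up, so I'll go down and grip.

Emit:
drive_tool(deltas=[{"travel": [-0.001,0.001,-0.02],"spin": 0},{"travel": [-0.001,0.001,-0.04],"spin": 0},{"travel": [-0.001,0.001,-0.055],"spin": 0},{"travel": [-0.001,0.001,-0.068],"spin": 0},{"travel": [-0.001,0.001,-0.074],"spin": 0},{"travel": [-0.001,0.001,-0.074],"spin": 0},{"travel": [-0.001,0.001,-0.074],"spin": 0},{"travel": [-0.001,0.001,-0.074],"spin": 0}])

```text
t: 24.65
tcp_pos: [0.5351, -0.0741, 0.013]
ee_rot: [-0.04, 0.706, 0.04, 0.706]
wrist_force: [0.3, 0.2, 0.8]
finger_gap: 0.0562
```

Emit:
drive_tool(deltas=[{"travel": [0,0,0],"spin": 0},{"travel": [0,0,0],"spin": 0},{"travel": [0,0,0],"spin": 0},{"travel": [0,0,0],"spin": 0},{"travel": [0,0,0],"spin": 0},{"travel": [0,0,0],"spin": 0},{"travel": [0,0,0],"spin": 0},{"travel": [0,0,0],"spin": 0}], fingers=-1)

```text
t: 25.45
tcp_pos: [0.5351, -0.0741, 0.0134]
ee_rot: [-0.04, 0.706, 0.04, 0.706]
wrist_force: [-2.7, -0.5, 13.1]
finger_gap: 0.0401
```

Emit:
drive_tool(deltas=[{"travel": [0,0,0.03],"spin": 0},{"travel": [0,0,0.07],"spin": 0},{"travel": [0,0,0.11],"spin": 0},{"travel": [0,0,0.14],"spin": 0},{"travel": [0.006,-0.02,0.14],"spin": 0},{"travel": [0.018,-0.06,0.14],"spin": 0},{"travel": [0.03,-0.1,0.14],"spin": 0},{"travel": [0.042,-0.14,0.14],"spin": 0}])

```text
t: 26.25
tcp_pos: [0.577, -0.2154, 0.1531]
ee_rot: [-0.041, 0.706, 0.04, 0.706]
wrist_force: [1.2, 0.4, 0.9]
finger_gap: 0.0395
```

Emit:
drive_tool(deltas=[{"travel": [0.006,-0.04,0],"spin": 0},{"travel": [0.012,-0.08,0],"spin": 0},{"travel": [0.016,-0.115,-0.01],"spin": 0},{"travel": [0.016,-0.128,-0.04],"spin": 0},{"travel": [0.016,-0.128,-0.07],"spin": 0},{"travel": [0.016,-0.128,-0.1],"spin": 0},{"travel": [0.016,-0.128,-0.1],"spin": 0},{"travel": [0.016,-0.128,-0.1],"spin": 0}])

```text
t: 27.05
tcp_pos: [0.5925, -0.3418, 0.0528]
ee_rot: [-0.04, 0.706, 0.04, 0.706]
wrist_force: [0.9, -0.6, 1.0]
finger_gap: 0.0395
```

Emit:
drive_tool(deltas=[{"travel": [0,0,0],"spin": 0},{"travel": [0,0,0],"spin": 0},{"travel": [0,0,0],"spin": 0},{"travel": [0,0,0],"spin": 0},{"travel": [0,0,0],"spin": 0},{"travel": [0,0,0.02],"spin": 0},{"travel": [0,0,0.06],"spin": 0},{"travel": [0,0,0.1],"spin": 0}], fingers=0.32)

```text
t: 27.85
tcp_pos: [0.592, -0.3416, 0.1529]
ee_rot: [-0.04, 0.706, 0.041, 0.705]
wrist_force: [0.4, -0.8, 0.4]
finger_gap: 0.0561
```

```bash
python3 feet.py f2
```

```text
27.85 [ 0.592  -0.3416  0.1529] 0.05606515746573554
top bowl 324 z95 0.045 mid [ 0.5871 -0.3445  0.0421] rel  sd [0.0073 0.0113] yaw 2
scene drawer 224 z95 0.051 mid [ 0.5809 -0.0426  0.0473] rel [-0.0016  0.0182] sd [0.0057 0.0077] yaw 118
scene bowl 436 z95 0.047 mid [ 0.5908 -0.3446  0.0438] rel  sd [0.01   0.0106] yaw 22
```

View pics/f2_scene.png

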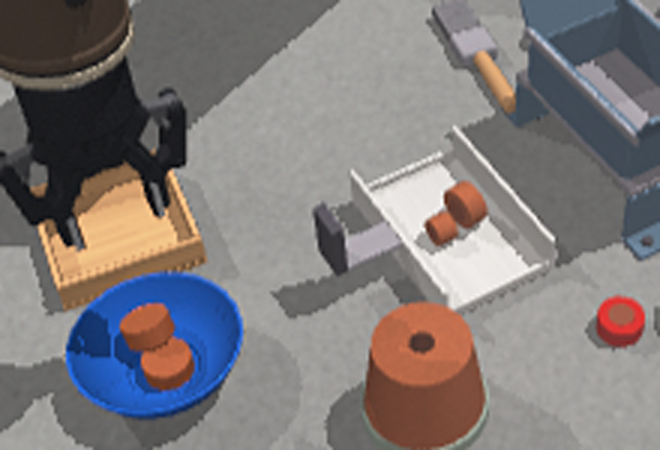

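View pics/f2_top.png

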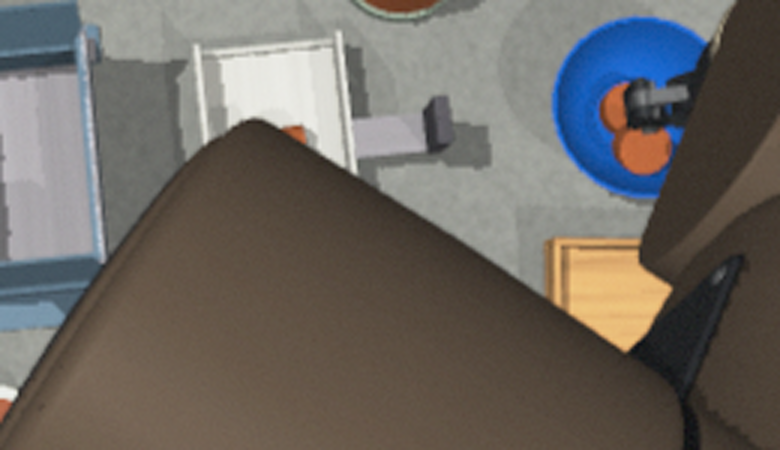

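```bash
python3 -c "
from h import *
o=get_obs();print(o['q'],R.from_quat(o['ee_rot']).as_matrix())"
```

```text
[-5.67597338e-01  5.99313723e-01  1.57867715e+00 -1.01387043e-05
  9.55329639e-01 -2.25238648e+00] [[ 0.0069705  -0.11373369  0.99348682]
 [-0.0044541   0.99349757  0.11376617]
 [-0.99996579 -0.00521809  0.00641859]]
```

Emit:
drive_tool(deltas=[{"travel": [0,0.035,0],"spin": -8},{"travel": [0,0.075,0],"spin": -16},{"travel": [-0.001,0.115,0],"spin": -24},{"travel": [-0.001,0.155,0],"spin": -32},{"travel": [-0.002,0.195,0],"spin": -40},{"travel": [-0.002,0.23,0],"spin": -48},{"travel": [-0.003,0.26,0],"spin": -56},{"travel": [-0.003,0.27,0],"spin": -64}], fingers=0.1)

```text
t: 28.75
tcp_pos: [0.5891, -0.0692, 0.1522]
ee_rot: [0.341, 0.62, -0.341, 0.619]
wrist_force: [-0.1, -0.5, 0.2]
finger_gap: 0.047
```

Emit:
drive_tool(deltas=[{"travel": [0,0,0],"spin": -8},{"travel": [0,0,0],"spin": -16},{"travel": [0,0,0],"spin": -24},{"travel": [0,0,-0.01],"spin": -26},{"travel": [0,0,-0.03],"spin": -26},{"travel": [0,0,-0.05],"spin": -26},{"travel": [0,0,-0.05],"spin": -26},{"travel": [0,0,-0.05],"spin": -26}])

```text
t: 29.55
tcp_pos: [0.5895, -0.0719, 0.1024]
ee_rot: [0.471, 0.528, -0.471, 0.527]
wrist_force: [0.6, 1.0, 0.2]
finger_gap: 0.047
```

Run:
```python
from h import *
np.set_printoptions(precision=4,suppress=True)
o=get_obs();print(o['t'],o['tcp_pos'],o['finger_gap'],R.from_quat(o['ee_rot']).as_matrix()[:2,1])
p=grab_frame('wrist');m=[]
for k in ['wide1_c','small1_c']:
    for r in pinpoint(p,k):
        if r['score']>.3: print(k,r['score'],r['at'],atz(p,r['at'],.022,True),atz(p,r['at'],.029,True));m.append((r['at'],k))
save(p,'w7',m); print(p['eye'])
for c in [(0.5895,-.0722)]: pass
```

```text
29.55 [ 0.5895 -0.0719  0.1024] 0.04697164803975878 [0.9935 0.1137]
wide1_c 0.49 [12.3, 461.8] [0.7553 0.1237 0.022 ] [0.7498 0.1199 0.029 ]
small1_c 0.83 [201.9, 253.3] [ 0.5909 -0.0722  0.022 ] [ 0.5906 -0.0699  0.029 ]
[0.5816 0.0031 0.2449]
```

View pics/w7.png

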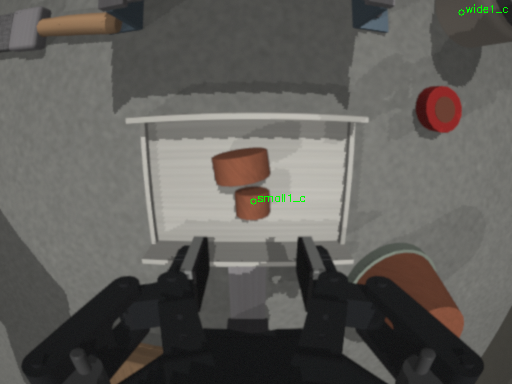

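Emit:
drive_tool(deltas=[{"travel": [0.001,0,-0.025],"spin": 0},{"travel": [0.001,0,-0.05],"spin": 0},{"travel": [0.001,0,-0.07],"spin": 0},{"travel": [0.001,0,-0.083],"spin": 0},{"travel": [0.001,0,-0.089],"spin": 0},{"travel": [0.001,0,-0.089],"spin": 0},{"travel": [0.001,0,-0.089],"spin": 0},{"travel": [0.001,0,-0.089],"spin": 0}])

```text
t: 30.5
tcp_pos: [0.5913, -0.0721, 0.0143]
ee_rot: [0.471, 0.527, -0.47, 0.528]
wrist_force: [0.6, -0.4, 0.1]
finger_gap: 0.0469
```

Emit:
drive_tool(deltas=[{"travel": [0,0,0],"spin": 0},{"travel": [0,0,0],"spin": 0},{"travel": [0,0,0],"spin": 0},{"travel": [0,0,0],"spin": 0},{"travel": [0,0,0],"spin": 0},{"travel": [0,0,0],"spin": 0},{"travel": [0,0,0],"spin": 0},{"travel": [0,0,0],"spin": 0}], fingers=-1)

```text
t: 31.3
tcp_pos: [0.5911, -0.072, 0.0142]
ee_rot: [0.471, 0.527, -0.471, 0.528]
wrist_force: [-1.4, 0.5, 9.1]
finger_gap: 0.0255
```

Emit:
drive_tool(deltas=[{"travel": [0,0,0.03],"spin": 0},{"travel": [0,0,0.07],"spin": 0},{"travel": [0,0,0.11],"spin": 0},{"travel": [0,0,0.14],"spin": 0},{"travel": [-0.01,-0.02,0.14],"spin": 0},{"travel": [-0.03,-0.06,0.14],"spin": 0},{"travel": [-0.05,-0.1,0.14],"spin": 0},{"travel": [-0.07,-0.14,0.14],"spin": 0}])

```text
t: 32.1
tcp_pos: [0.5198, -0.2131, 0.1539]
ee_rot: [0.471, 0.528, -0.47, 0.528]
wrist_force: [0.1, -1.4, 0.5]
finger_gap: 0.0256
```

Emit:
drive_tool(deltas=[{"travel": [-0.02,-0.04,0],"spin": 0},{"travel": [-0.04,-0.08,0],"spin": 0},{"travel": [-0.06,-0.115,-0.01],"spin": 0},{"travel": [-0.065,-0.127,-0.04],"spin": 0},{"travel": [-0.065,-0.127,-0.08],"spin": 0},{"travel": [-0.065,-0.127,-0.115],"spin": 0},{"travel": [-0.065,-0.127,-0.136],"spin": 0},{"travel": [-0.065,-0.127,-0.136],"spin": 0}])

```text
t: 32.9
tcp_pos: [0.4541, -0.3378, 0.0151]
ee_rot: [0.471, 0.529, -0.471, 0.526]
wrist_force: [-0.0, 0.0, 0.0]
finger_gap: 0.0254
```

Run:
```python
from h import *
o=get_obs();print(o['t'],o['tcp_pos'],o['finger_gap'],o['wrist_force'])
save(grab_frame('wrist'),'w8')
```

```text
32.9 [ 0.45410758 -0.33784354  0.01505933] 0.025437352271929947 [-0.04605086  0.01355443  0.01857541]
```

View pics/w8.png

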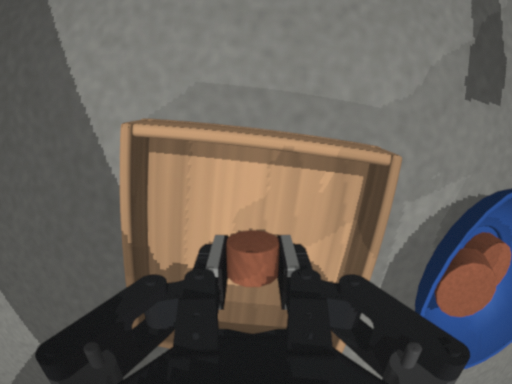

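Both show: the small foot is held inside the crate, and the two wide ones are in the bowl. I'll release it.

Emit:
drive_tool(deltas=[{"travel": [0,0,0],"spin": 0},{"travel": [0,0,0],"spin": 0},{"travel": [0,0,0],"spin": 0},{"travel": [0,0,0],"spin": 0},{"travel": [0,0,0.01],"spin": 0},{"travel": [0,0,0.05],"spin": 0},{"travel": [0,0,0.1],"spin": 0},{"travel": [0,0,0.14],"spin": 0}], fingers=0.1)

```text
t: 33.75
tcp_pos: [0.4557, -0.339, 0.1605]
ee_rot: [0.471, 0.527, -0.471, 0.528]
wrist_force: [-0.7, -1.2, -0.3]
finger_gap: 0.0468
```

```bash
python3 feet.py f3
```

```text
33.75 [ 0.4557 -0.339   0.1605] 0.04675938534717328
top drawer 130 z95 0.051 mid [ 0.5769 -0.0422  0.0473] rel [-0.0056  0.019 ] sd [0.0053 0.0087] yaw 110
top bowl 483 z95 0.046 mid [ 0.592  -0.3448  0.0424] rel  sd [0.0085 0.0107] yaw 5
top crate 98 z95 0.036 mid [ 0.4564 -0.3387  0.0317] rel  sd [0.0054 0.0061] yaw 98
scene drawer 144 z95 0.052 mid [ 0.5817 -0.0422  0.0478] rel [-0.0008  0.0185] sd [0.0054 0.008 ] yaw 123
scene bowl 435 z95 0.047 mid [ 0.5925 -0.3445  0.0442] rel  sd [0.0094 0.0106] yaw 5
scene crate 70 z95 0.036 mid [ 0.4602 -0.339   0.0319] rel  sd [0.0057 0.0059] yaw 20
```

View pics/f3_scene.png

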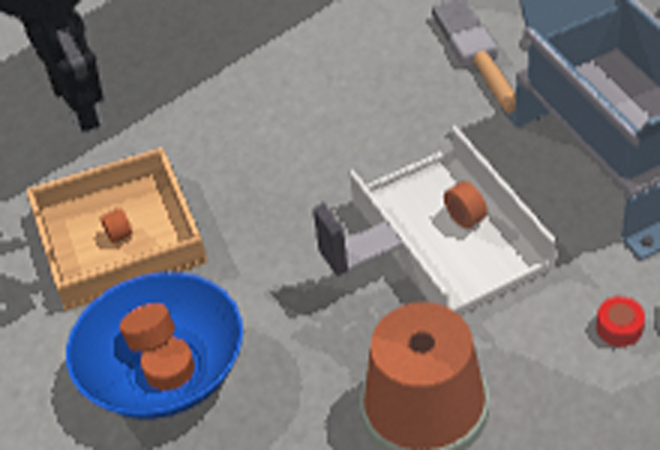

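View pics/f3_top.png

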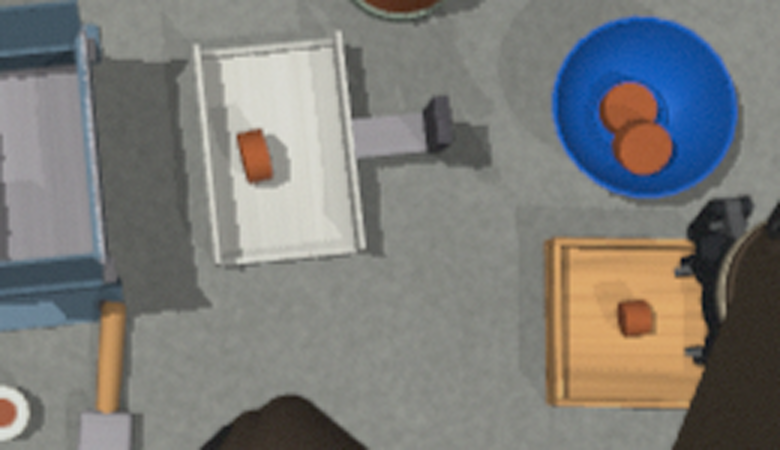

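Emit:
drive_tool(deltas=[{"travel": [0.015,0.037,0],"spin": 2},{"travel": [0.03,0.075,0],"spin": 4},{"travel": [0.046,0.112,0],"spin": 6},{"travel": [0.062,0.15,0],"spin": 8},{"travel": [0.078,0.19,0],"spin": 10},{"travel": [0.094,0.23,0],"spin": 10},{"travel": [0.11,0.267,0],"spin": 10},{"travel": [0.1223,0.296,0],"spin": 10}], fingers=0.4)

```text
t: 34.65
tcp_pos: [0.5784, -0.0407, 0.1578]
ee_rot: [0.423, 0.567, -0.423, 0.567]
wrist_force: [-0.0, 0.7, -0.4]
finger_gap: 0.0599
```

Emit:
drive_tool(deltas=[{"travel": [0,0,-0.02],"spin": 0},{"travel": [0,0,-0.04],"spin": 0},{"travel": [0,0,-0.05],"spin": 0},{"travel": [0,0,-0.05],"spin": 0},{"travel": [0,0,-0.05],"spin": 0},{"travel": [0,0,-0.05],"spin": 0},{"travel": [0,0,-0.05],"spin": 0},{"travel": [0,0,-0.05],"spin": 0}])

```text
t: 35.45
tcp_pos: [0.5783, -0.0431, 0.108]
ee_rot: [0.423, 0.566, -0.423, 0.567]
wrist_force: [-0.0, -0.5, 0.6]
finger_gap: 0.0599
```

Run:
```python
from h import *
np.set_printoptions(precision=4,suppress=True)
o=get_obs();print(o['t'],o['tcp_pos'],o['finger_gap'],R.from_quat(o['ee_rot']).as_matrix()[:2,1])
p=grab_frame('wrist');m=[]
for r in pinpoint(p,'wide1_c'):
        if r['score']>.3: print(r['score'],r['at'],atz(p,r['at'],.029,True));m.append((r['at'],'w'))
save(p,'w9',m)
```

```text
35.45 [ 0.5783 -0.0431  0.108 ] 0.05992672321571052 [0.9587 0.2843]
0.58 [363.0, 108.0] [ 0.4681 -0.2978  0.029 ]
```

View pics/w9.png

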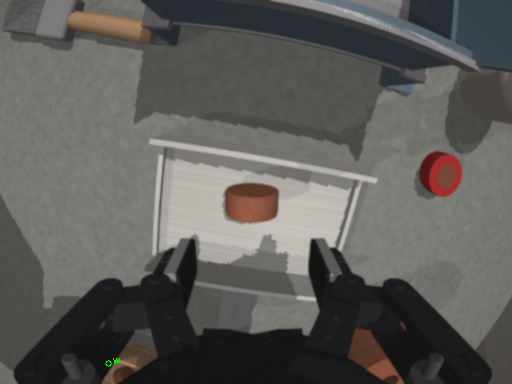

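Emit:
drive_tool(deltas=[{"travel": [0,0,-0.025],"spin": 0},{"travel": [0,0,-0.05],"spin": 0},{"travel": [0,0,-0.07],"spin": 0},{"travel": [0,0,-0.085],"spin": 0},{"travel": [0,0,-0.09],"spin": 0},{"travel": [0,0,-0.09],"spin": 0},{"travel": [0,0,-0.09],"spin": 0},{"travel": [0,0,-0.09],"spin": 0}])

```text
t: 36.35
tcp_pos: [0.5786, -0.043, 0.0183]
ee_rot: [0.423, 0.566, -0.423, 0.567]
wrist_force: [-0.1, -0.4, -0.3]
finger_gap: 0.0597
```

Emit:
drive_tool(deltas=[{"travel": [0,0,0],"spin": 0},{"travel": [0,0,0],"spin": 0},{"travel": [0,0,0],"spin": 0},{"travel": [0,0,0],"spin": 0},{"travel": [0,0,0],"spin": 0},{"travel": [0,0,0],"spin": 0},{"travel": [0,0,0],"spin": 0},{"travel": [0,0,0],"spin": 0}], fingers=-1)

```text
t: 37.15
tcp_pos: [0.5784, -0.043, 0.0183]
ee_rot: [0.423, 0.566, -0.423, 0.567]
wrist_force: [-1.1, -0.0, 11.1]
finger_gap: 0.0405
```

Emit:
drive_tool(deltas=[{"travel": [0,0,0.03],"spin": 0},{"travel": [0,0,0.07],"spin": 0},{"travel": [0,0,0.11],"spin": 0},{"travel": [0,0,0.14],"spin": 0},{"travel": [0.003,-0.02,0.14],"spin": 0},{"travel": [0.009,-0.06,0.14],"spin": 0},{"travel": [0.015,-0.1,0.14],"spin": 0},{"travel": [0.021,-0.14,0.14],"spin": 0}])

```text
t: 37.95
tcp_pos: [0.5991, -0.1843, 0.158]
ee_rot: [0.423, 0.567, -0.423, 0.567]
wrist_force: [0.3, 0.3, -0.2]
finger_gap: 0.0401
```

Emit:
drive_tool(deltas=[{"travel": [0.008,-0.04,0],"spin": 0},{"travel": [0.016,-0.08,0],"spin": 0},{"travel": [0.024,-0.12,0],"spin": 0},{"travel": [0.032,-0.16,0],"spin": 0},{"travel": [0.039,-0.187,0],"spin": 0},{"travel": [0.039,-0.189,-0.04],"spin": 0},{"travel": [0.039,-0.189,-0.08],"spin": 0},{"travel": [0.039,-0.189,-0.105],"spin": 0}])

```text
t: 38.75
tcp_pos: [0.6366, -0.3716, 0.0497]
ee_rot: [0.423, 0.567, -0.423, 0.566]
wrist_force: [-0.2, 0.8, -0.3]
finger_gap: 0.04
```

Emit:
drive_tool(deltas=[{"travel": [0,0,-0.003],"spin": 0},{"travel": [0,0,-0.005],"spin": 0},{"travel": [0,0,-0.005],"spin": 0},{"travel": [0,0,-0.005],"spin": 0},{"travel": [0,0,-0.005],"spin": 0},{"travel": [0,0,-0.005],"spin": 0},{"travel": [0,0,-0.005],"spin": 0},{"travel": [0,0,-0.005],"spin": 0}])

```text
t: 39.55
tcp_pos: [0.638, -0.372, 0.0476]
ee_rot: [0.423, 0.567, -0.423, 0.567]
wrist_force: [-0.7, 0.5, -0.8]
finger_gap: 0.0399
```

Run:
```python
from h import *
o=get_obs();print(o['t'],o['tcp_pos'],o['finger_gap'],o['wrist_force'])
save(grab_frame('wrist'),'w10')
```

```text
39.55 [ 0.63797057 -0.37198725  0.04756362] 0.03989025882688538 [-0.74272014  0.48956783 -0.8298142 ]
```

View pics/w10.png

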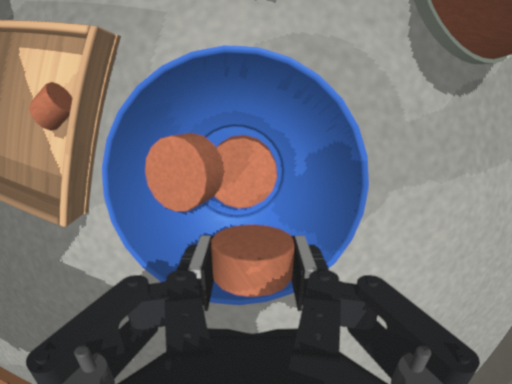

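Emit:
drive_tool(deltas=[{"travel": [0,0.006,-0.006],"spin": 0},{"travel": [0,0.006,-0.006],"spin": 0},{"travel": [0,0.006,-0.006],"spin": 0},{"travel": [0,0.006,-0.006],"spin": 0},{"travel": [0,0.006,-0.006],"spin": 0},{"travel": [0,0.006,-0.006],"spin": 0},{"travel": [0,0.006,-0.006],"spin": 0},{"travel": [0,0.006,-0.006],"spin": 0}])

```text
t: 40.4
tcp_pos: [0.6379, -0.366, 0.0414]
ee_rot: [0.423, 0.567, -0.423, 0.567]
wrist_force: [0.1, 0.4, 0.6]
finger_gap: 0.0399
```

Emit:
drive_tool(deltas=[{"travel": [0,0,0],"spin": 0},{"travel": [0,0,0],"spin": 0},{"travel": [0,0,0],"spin": 0},{"travel": [0,0,0],"spin": 0},{"travel": [0,0,0],"spin": 0},{"travel": [0,0,0.01],"spin": 0},{"travel": [0,0,0.06],"spin": 0},{"travel": [0,0,0.11],"spin": 0}], fingers=0.15)

```text
t: 41.2
tcp_pos: [0.6371, -0.3655, 0.1521]
ee_rot: [0.423, 0.568, -0.423, 0.566]
wrist_force: [1.1, -0.1, -0.4]
finger_gap: 0.0488
```

```bash
python3 feet.py f4; python3 -c "
from h import *
save(grab_frame('wrist'),'w11')
o=get_obs();print(o['wrist_force'])"
```

```text
41.2 [ 0.6371 -0.3655  0.1521] 0.0487761394319004
top bowl 750 z95 0.048 mid [ 0.619  -0.3595  0.0454] rel  sd [0.009 0.032] yaw 54
scene bowl 637 z95 0.050 mid [ 0.6208 -0.3605  0.0467] rel  sd [0.0091 0.0326] yaw 54
[-0.80584942 -0.9541757  -0.51506992]
```

View pics/f4_scene.png

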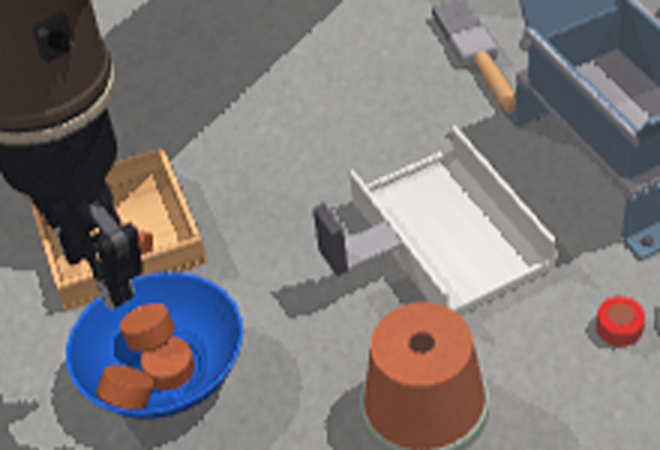

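View pics/w11.png

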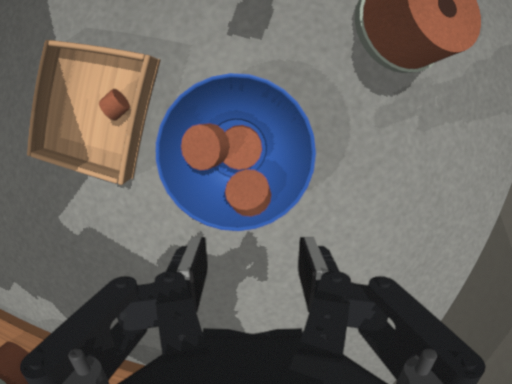

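All three wide feet are in the bowl, the small one is in the crate at about (113,105), and the drawer is empty. Next I'll grip the drawer tab and push it home.

Emit:
drive_tool(deltas=[{"travel": [-0.005,0.025,0.02],"spin": 8},{"travel": [-0.01,0.05,0.02],"spin": 16},{"travel": [-0.015,0.075,0.02],"spin": 24},{"travel": [-0.02,0.1,0.02],"spin": 32},{"travel": [-0.025,0.125,0.02],"spin": 40},{"travel": [-0.03,0.15,0.02],"spin": 48},{"travel": [-0.035,0.17,0.02],"spin": 56},{"travel": [-0.039,0.186,0.02],"spin": 64}], fingers=0.1)

```text
t: 42.15
tcp_pos: [0.5981, -0.1785, 0.171]
ee_rot: [0.056, 0.705, -0.056, 0.704]
wrist_force: [0.6, 0.8, -0.6]
finger_gap: 0.047
```

Emit:
drive_tool(deltas=[{"travel": [0,0,0],"spin": 8},{"travel": [0,0,0],"spin": 16},{"travel": [0,0,-0.02],"spin": 16},{"travel": [0,0,-0.04],"spin": 16},{"travel": [0,0,-0.045],"spin": 16},{"travel": [0,0,-0.045],"spin": 16},{"travel": [0,0,-0.045],"spin": 16},{"travel": [0,0,-0.045],"spin": 16}])

```text
t: 42.95
tcp_pos: [0.5994, -0.1801, 0.1273]
ee_rot: [-0.04, 0.706, 0.04, 0.706]
wrist_force: [-0.9, -0.6, 0.4]
finger_gap: 0.047
```

Run:
```python
from h import *
np.set_printoptions(precision=4,suppress=True)
o=get_obs();print(o['t'],o['tcp_pos'],o['finger_gap'],R.from_quat(o['ee_rot']).as_matrix()[:2,1])
save(grab_frame('wrist'),'w12')
a=grab_frame('scene');w=cloud(a);X,Y,Z=np.moveaxis(w,-1,0)
m=(abs(X-.598)<.03)&(abs(Y+.18)<.03)&(Z>.08)&(Z<.101);print(w[m].mean(0),w[m].min(0),w[m].max(0))
```

```text
42.95 [ 0.5994 -0.1801  0.1273] 0.046950951488553744 [-0.1136  0.9935]
[ 0.6021 -0.1801  0.0938] [ 0.58   -0.1866  0.0806] [ 0.618  -0.1711  0.1009]
```

View pics/w12.png

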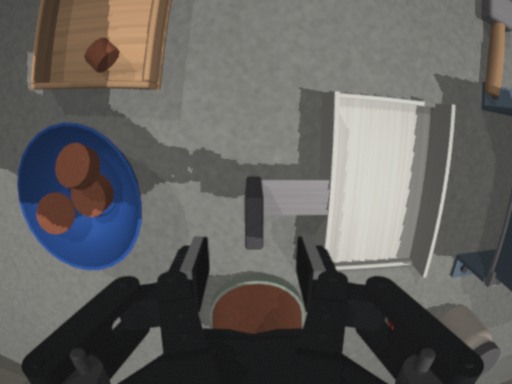

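Emit:
drive_tool(deltas=[{"travel": [0,0,-0.03],"spin": 0},{"travel": [0,0,-0.055],"spin": 0},{"travel": [0,0,-0.063],"spin": 0},{"travel": [0,0,-0.063],"spin": 0},{"travel": [0,0,-0.063],"spin": 0},{"travel": [0,0,-0.063],"spin": 0},{"travel": [0,0,-0.063],"spin": 0},{"travel": [0,0,-0.063],"spin": 0}])

```text
t: 43.85
tcp_pos: [0.5993, -0.1801, 0.0641]
ee_rot: [-0.04, 0.706, 0.04, 0.706]
wrist_force: [-0.1, -0.0, 0.1]
finger_gap: 0.047
```

Emit:
drive_tool(deltas=[{"travel": [0,0,0],"spin": 0},{"travel": [0,0,0],"spin": 0},{"travel": [0,0,0],"spin": 0},{"travel": [0,0,0],"spin": 0},{"travel": [0,0,0],"spin": 0},{"travel": [0,0,0],"spin": 0},{"travel": [0,0,0],"spin": 0},{"travel": [0,0,0],"spin": 0}], fingers=-1)

```text
t: 44.65
tcp_pos: [0.599, -0.18, 0.0636]
ee_rot: [-0.04, 0.706, 0.04, 0.706]
wrist_force: [-2.1, 1.0, 4.8]
finger_gap: 0.0113
```

Emit:
drive_tool(deltas=[{"travel": [-0.0011,0.01,0.001],"spin": 0},{"travel": [-0.0023,0.02,0.001],"spin": 0},{"travel": [-0.0034,0.03,0.001],"spin": 0},{"travel": [-0.0046,0.04,0.001],"spin": 0},{"travel": [-0.0057,0.05,0.001],"spin": 0},{"travel": [-0.0068,0.06,0.001],"spin": 0},{"travel": [-0.008,0.07,0.001],"spin": 0},{"travel": [-0.0091,0.08,0.001],"spin": 0}])

```text
t: 45.45
tcp_pos: [0.5895, -0.0989, 0.0638]
ee_rot: [-0.04, 0.706, 0.04, 0.706]
wrist_force: [4.8, -1.9, -19.4]
finger_gap: 0.011
```

Emit:
drive_tool(deltas=[{"travel": [-0.0011,0.01,0],"spin": 0},{"travel": [-0.0023,0.02,0],"spin": 0},{"travel": [-0.0034,0.03,0],"spin": 0},{"travel": [-0.0046,0.04,0],"spin": 0},{"travel": [-0.0057,0.05,0],"spin": 0},{"travel": [-0.0068,0.06,0],"spin": 0},{"travel": [-0.008,0.07,0],"spin": 0},{"travel": [-0.0091,0.08,0],"spin": 0}])

```text
t: 46.25
tcp_pos: [0.5803, -0.019, 0.0637]
ee_rot: [-0.04, 0.706, 0.04, 0.706]
wrist_force: [4.4, -2.5, -19.7]
finger_gap: 0.0113
```

Emit:
drive_tool(deltas=[{"travel": [-0.0011,0.01,0],"spin": 0},{"travel": [-0.0023,0.02,0],"spin": 0},{"travel": [-0.0034,0.03,0],"spin": 0},{"travel": [-0.0036,0.032,0],"spin": 0},{"travel": [-0.0036,0.032,0],"spin": 0},{"travel": [-0.0036,0.032,0],"spin": 0},{"travel": [-0.0036,0.032,0],"spin": 0},{"travel": [-0.0036,0.032,0],"spin": 0}])

```text
t: 47.05
tcp_pos: [0.5766, 0.0128, 0.0637]
ee_rot: [-0.04, 0.706, 0.04, 0.706]
wrist_force: [5.0, 1.8, -21.0]
finger_gap: 0.0112
```

Not at the stop yet: only about 2 N of friction. I'll ease it in further.

Emit:
drive_tool(deltas=[{"travel": [-0.0002,0.002,-0.001],"spin": 0},{"travel": [-0.0003,0.003,-0.001],"spin": 0},{"travel": [-0.0004,0.004,-0.001],"spin": 0},{"travel": [-0.0004,0.004,-0.001],"spin": 0},{"travel": [-0.0004,0.004,-0.001],"spin": 0},{"travel": [-0.0004,0.004,-0.001],"spin": 0},{"travel": [-0.0004,0.004,-0.001],"spin": 0},{"travel": [-0.0004,0.004,-0.001],"spin": 0}])

```text
t: 47.85
tcp_pos: [0.5765, 0.014, 0.0637]
ee_rot: [-0.041, 0.706, 0.04, 0.706]
wrist_force: [-1.0, -29.1, -4.9]
finger_gap: 0.0113
```

Emit:
drive_tool(deltas=[{"travel": [0,0,0],"spin": 0},{"travel": [0,0,0],"spin": 0},{"travel": [0,0,0],"spin": 0},{"travel": [0,0,0],"spin": 0},{"travel": [0,0,0.03],"spin": 0},{"travel": [0,0,0.07],"spin": 0},{"travel": [0,0,0.11],"spin": 0},{"travel": [0,0,0.15],"spin": 0}], fingers=0.1)

```text
t: 48.65
tcp_pos: [0.5764, 0.0163, 0.215]
ee_rot: [-0.04, 0.706, 0.04, 0.706]
wrist_force: [-0.5, -0.5, 0.0]
finger_gap: 0.0469
```

Run:
```python
from h import *
np.set_printoptions(precision=4,suppress=True)
o=get_obs();print(o['t'],o['tcp_pos'],o['q'])
for n in ['top','scene']:
    a=grab_frame(n);w=cloud(a);X,Y,Z=np.moveaxis(w,-1,0);f=a['frame'].astype(int)
    for y0,y1 in [(.23,.29),(-.02,.04)]:
        m=(X>.5)&(X<.62)&(Y>y0)&(Y<y1)&(Z>.085)&(Z<.103); print(n,m.sum(),w[m].mean(0) if m.any() else '')
    br=(f[...,2]>120)&(f[...,1]>.6*f[...,2])&(f[...,0]<.5*f[...,2])&(X>.38)&(X<.48)&(Y>.25)&(Y<.34)&(Z>.05)
    if br.any(): print('pl',br.sum(),w[br].mean(0),(np.percentile(w[br],3,0)+np.percentile(w[br],97,0))/2)
    save(a,'g_'+n)
```

```text
48.65 [0.5764 0.0163 0.215 ] [-0.0243  0.3955  1.7858  0.0001  0.9605 -1.7093]
top 101 [0.5472 0.255  0.096 ]
top 49 [0.5679 0.0117 0.0976]
pl 80 [0.4295 0.2946 0.0635] [0.4294 0.2948 0.0635]
scene 69 [0.5505 0.255  0.0952]
scene 73 [0.578  0.0122 0.0957]
pl 31 [0.4309 0.2947 0.0643] [0.4306 0.2949 0.0633]
```

View pics/g_scene.png

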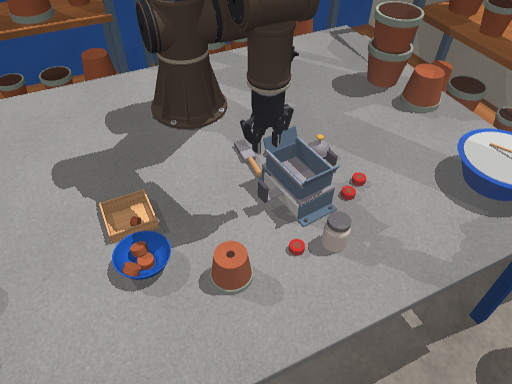

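Emit:
drive_tool(deltas=[{"travel": [-0.018,0.035,0],"spin": 0},{"travel": [-0.036,0.07,0],"spin": 0},{"travel": [-0.055,0.105,0],"spin": 0},{"travel": [-0.074,0.14,0],"spin": 0},{"travel": [-0.092,0.175,0],"spin": 0},{"travel": [-0.11,0.21,0],"spin": 0},{"travel": [-0.13,0.245,0],"spin": 0},{"travel": [-0.146,0.2785,0],"spin": 0}], fingers=-1)

```text
t: 49.55
tcp_pos: [0.4291, 0.2959, 0.2131]
ee_rot: [-0.04, 0.706, 0.04, 0.706]
wrist_force: [0.7, 0.3, 0.2]
finger_gap: 0.0004
```

Emit:
drive_tool(deltas=[{"travel": [0,0,-0.03],"spin": 0},{"travel": [0,0,-0.06],"spin": 0},{"travel": [0,0,-0.09],"spin": 0},{"travel": [0,0,-0.12],"spin": 0},{"travel": [0,0,-0.13],"spin": 0},{"travel": [0,0,-0.13],"spin": 0},{"travel": [0,0,-0.13],"spin": 0},{"travel": [0,0,-0.13],"spin": 0}])

```text
t: 50.35
tcp_pos: [0.4315, 0.295, 0.0847]
ee_rot: [-0.04, 0.705, 0.041, 0.707]
wrist_force: [-0.0, 0.7, 0.8]
finger_gap: 0.0001
```

Run:
```python
from h import *
o=get_obs();print(o['t'],o['tcp_pos'],o['finger_gap'],o['wrist_force'])
a=grab_frame('scene')
cv2.imwrite('pics/b1.png',cv2.resize(a['frame'][90:200,260:380],None,fx=5,fy=5,interpolation=cv2.INTER_CUBIC))
```

```text
50.35 [0.43150646 0.29501033 0.08470691] 6.211083564780391e-05 [-0.00597845  0.70989568  0.84816672]
```

View pics/b1.png

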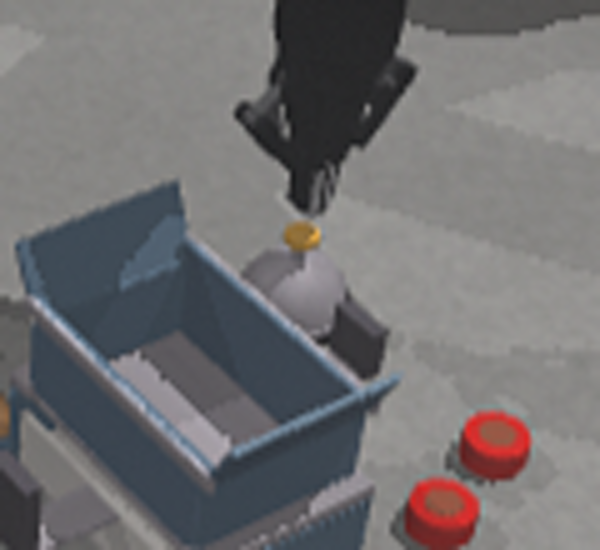

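The closed fingertips are just above the plunger, which shows at (303,235). Pressing down in small steps.

Emit:
drive_tool(deltas=[{"travel": [-0.001,0,-0.01],"spin": 0},{"travel": [-0.001,0,-0.018],"spin": 0},{"travel": [-0.001,0,-0.021],"spin": 0},{"travel": [-0.001,0,-0.024],"spin": 0},{"travel": [-0.001,0,-0.027],"spin": 0},{"travel": [-0.001,0,-0.029],"spin": 0},{"travel": [-0.001,0,-0.03],"spin": 0},{"travel": [-0.001,0,-0.03],"spin": 0}])

```text
t: 51.2
tcp_pos: [0.4297, 0.2945, 0.0538]
ee_rot: [-0.04, 0.706, 0.04, 0.706]
wrist_force: [-4.6, -2.3, 15.7]
finger_gap: -0.0
```

Emit:
drive_tool(deltas=[{"travel": [0,0,-0.001],"spin": 0},{"travel": [0,0,-0.0015],"spin": 0},{"travel": [0,0,-0.002],"spin": 0},{"travel": [0,0,-0.002],"spin": 0},{"travel": [0,0,-0.002],"spin": 0},{"travel": [0,0,-0.002],"spin": 0},{"travel": [0,0,-0.002],"spin": 0},{"travel": [0,0,-0.002],"spin": 0}])

```text
t: 52.0
tcp_pos: [0.4299, 0.2947, 0.0532]
ee_rot: [-0.04, 0.706, 0.04, 0.706]
wrist_force: [-8.6, -6.0, 46.6]
finger_gap: -0.0
```

It's on the stop. Force rises sharply beyond 5 N at z=0.0535. I'll back off now.

Emit:
drive_tool(deltas=[{"travel": [0,0,0.005],"spin": 0},{"travel": [0,0,0.01],"spin": 0},{"travel": [0,0,0.02],"spin": 0},{"travel": [0,0,0.05],"spin": 0},{"travel": [0,0,0.09],"spin": 0},{"travel": [0,0,0.13],"spin": 0},{"travel": [0,0.03,0.16],"spin": 0},{"travel": [0,0.07,0.17],"spin": 0}])

```text
t: 52.8
tcp_pos: [0.4311, 0.3651, 0.2256]
ee_rot: [-0.039, 0.705, 0.04, 0.707]
wrist_force: [1.2, 0.3, -0.8]
finger_gap: -0.0001
```

Emit:
drive_tool(deltas=[{"travel": [-0.01,0.04,0],"spin": 0},{"travel": [-0.02,0.08,0],"spin": 0},{"travel": [-0.03,0.12,0],"spin": 0},{"travel": [-0.04,0.15,0],"spin": 0},{"travel": [-0.04,0.15,0],"spin": 0},{"travel": [-0.04,0.15,0],"spin": 0},{"travel": [-0.04,0.15,0],"spin": 0},{"travel": [-0.04,0.15,0],"spin": 0}])

```text
t: 53.6
tcp_pos: [0.3902, 0.5137, 0.2216]
ee_rot: [-0.04, 0.706, 0.04, 0.706]
wrist_force: [-0.3, -0.9, 0.1]
finger_gap: -0.0002
```

```bash
python3 feet.py
python3 - <<'E'
from h import *
np.set_printoptions(precision=4,suppress=True)
o=get_obs();print(o['t'],o['tcp_pos'],o['wrist_force'])
for n in ['top','scene']:
    a=grab_frame(n);w=cloud(a);X,Y,Z=np.moveaxis(w,-1,0);f=a['frame'].astype(int)
    def b(t,x0,x1,y0,y1,z0,z1):
        m=(X>x0)&(X<x1)&(Y>y0)&(Y<y1)&(Z>z0)&(Z<z1); print(n,t,m.sum(),w[m].mean(0) if m.any() else '')
    b('gate',.5,.62,.23,.29,.085,.11);b('drawer',.5,.62,-.02,.04,.085,.11);b('pl',.38,.48,.24,.34,.055,.075);b('pot',.65,.85,-.25,-.05,.085,.1);b('jar',.7,.85,.05,.2,.085,.1)
    save(a,'e_'+n)
E
```

```text
53.6 [0.3902 0.5137 0.2216] -0.00018744982148241357
top bowl 267 z95 0.050 mid [ 0.6421 -0.3806  0.047 ] rel  sd [0.0052 0.0093] yaw 117
top bowl 481 z95 0.046 mid [ 0.5917 -0.3452  0.0428] rel  sd [0.0084 0.0107] yaw 5
top crate 89 z95 0.036 mid [ 0.4876 -0.3277  0.032 ] rel  sd [0.0052 0.0063] yaw 62
scene bowl 637 z95 0.049 mid [ 0.6206 -0.3604  0.0463] rel  sd [0.0093 0.0325] yaw 54
scene crate 74 z95 0.036 mid [ 0.491  -0.3284  0.0323] rel  sd [0.0048 0.0059] yaw 165
53.7 [0.3902 0.5138 0.2216] [ 0.9329 -0.2563 -0.4081]
top gate 104 [0.5473 0.2547 0.096 ]
top drawer 83 [0.575  0.0127 0.0975]
top pl 92 [0.4288 0.2942 0.0626]
top pot 986 [ 0.7456 -0.1587  0.0915]
top jar 534 [0.769  0.1304 0.0944]
scene gate 72 [0.5503 0.2549 0.0947]
scene drawer 75 [0.5777 0.012  0.0955]
scene pl 37 [0.43   0.2952 0.0639]
scene pot 822 [ 0.749  -0.1597  0.0929]
scene jar 390 [0.7729 0.1292 0.0951]
```

View pics/e_top.png

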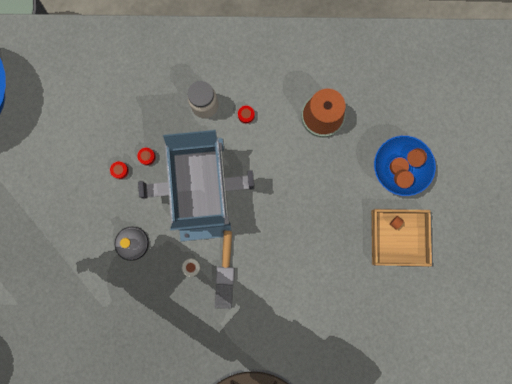

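View pics/e_scene.png

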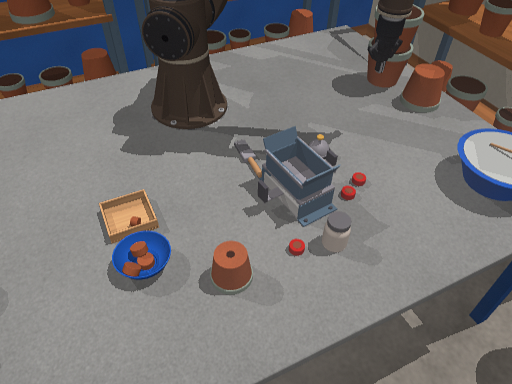

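Both views agree. Three wide feet are in the bowl at (403,168), and the small one is in the crate at (397,223). The gate and drawer are shut, the plunger is up, and the pot and jar haven't moved. Handing in.

```bash
python3 -c "
from bench import *
print(job_done())"
```

```text
the job is handed in; nothing more can be done
None
```

I finished the whole job in the order asked and handed it in at about 54 s; no verdict is reported.

- **Feet:** four were there, three wide and one small, and all dropped into the drawer. The wide ones are in the blue bowl. One leans on another there, and another lies tilted against the side. The small one is in the wooden crate.
- **Gate:** drawn about 105 mm to its outer stop, then pushed to the shut stop (21 N). It had been about 7 mm ajar at the start.
- **Drawer:** pulled out about 193 mm only after the gate was shut, then pushed home empty until it met its stop at 29 N.
- **Bell:** pressed to the stop (fingertips down to 0.053 m) and it sprang back. The last views read the plunger top at about 63 mm.

**Last checks:** the top and scene views agree that the gate and drawer are shut, the feet are where they belong, and the pot and jar are within 1 mm of where they started. The robot was touching nothing.

**Possible concerns:**
- **Bell force:** the wrist force peaked at about 47 N, through the fingertips rather than the gripper body. That is above the 40 N limit set for the arm and body, but below the 120 N wrist limit.
- **Small foot:** it shifted about 3 cm inside the crate after I let go, either rolling or being knocked, and stayed inside.

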